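# Snap the two pin vices back into the clip rack

## Task

Put the two steel pin vices away in the clip rack, the stout one in the free pair of wide clips and the slim one in the free pair of narrow clips: each across both rails, its eight-sided grip between them, pressed down until it has snapped fully home in both of its clips. The slim one lies on the worktop; lift the stout one out of the grooved block by the cap end that sticks out, lay it down flat on the worktop and take it again by its grip, for held by the end it cannot be pressed home. Leave the marker in its groove, and the acid bottle, the loupe and the check weight where they are.

Things in the scene. Friction and masses are not known exactly. Their poses are not given: they have to be found in the camera images.
- stout_mid (a point): Middle of the stout steel pin vice, on its axis; x runs along the tool to the nose. 100 g, 124 mm long: round barrel 18 mm thick from -56 to +48 mm, then a 14 mm nose cone; small cap at -62 mm. Middle 48 mm: eight-sided grip, 18 mm over flats, so it lies without rolling (axis 9 mm up). Starts in a groove of the block, axis 20 mm above the worktop. Either end may point forward in the rack.
- stout_cap (a point): Point on the stout pin vice's axis, 46 mm from its middle to the cap end: where it can be taken while it lies in the block (axes as stout_mid). The last 31 to 35 mm of this end stick out of the block towards the robot, over the worktop; the rest is sunk in the groove. A clip must close on this same part, so it cannot be pressed home held here: lay it on the worktop and retake it by the grip.
- slim_mid (a point): Middle of the slim steel pin vice, on its axis; x runs along the tool to the nose. 50 g, 120 mm long, lying free on the worktop, axis 6 mm up. Round barrel 12 mm thick; middle 48 mm an eight-sided grip, 12 mm over flats; 14 mm nose cone at one end, small cap at the other. Either end may point forward in the rack.
- rack: Clip rack, fixed; wooden board 124 (x) by 262 (y) by 10 mm, two aluminium rails along y, 16 mm wide, tops 26 mm up, at x = -40 and +40 mm. Each carries 3 steel spring clips, open upwards; a tool lies along x in one clip of each rail, its grip between the rails. Stations: y = +75 mm taken by a scriber (fixed), 0 free wide clips, -75 mm free narrow clips. Origin under its centre, on the worktop.
- wide_seat (a point): Where the stout vice's middle lies when home: middle station, between the rails, 36.5 mm above the worktop; axes as the rack's, tool along x. Clips at x = -40 and +40 mm, 14 mm long in x; throats 13.5 mm wide, 7 mm above this point, flaring to mouths about 22 mm wide at 13 mm above. Snapping in takes 8 to 14 N straight down for both clips together; past the throats it drops onto the clip feet.
- narrow_seat (a point): Where the slim vice's middle lies when home: station y = -75 mm of the rack, between the rails, 33.5 mm above the worktop; axes as the rack's, tool along x. Clips at x = -40 and +40 mm, 14 mm long in x; throats 9 mm wide, 5 mm above this point, flaring to mouths about 17 mm wide at 12 mm above. Snapping in takes 8 to 14 N straight down for both clips together.
- block: Grooved wooden block, fixed: 104 (x) by 130 (y) by 30 mm high; two grooves along x, 22 mm wide, at y = +32 and -32 mm, floors 11 mm up, open at the near end (x = -51 mm), closed at the far end. One holds the stout vice, the other the marker; which is which varies. Origin under it, on the worktop; x away from the robot. The worktop just before the rack is clear.
- marker: White marker pen with blue cap, 17 mm thick, 135 mm long, lying in the block's other groove, one end sticking out. Origin at the underside of its middle; y runs along it.
- acid_bottle: Small amber dropper bottle with a black cap, 30 mm across, 82 mm high, standing on the worktop beyond the work. Origin under its centre.
- loupe: Folding loupe, opened, 28 by 60 by 19 mm, lying on the worktop. Origin under its centre.
- check_weight: Brass check weight with a knob, 22 mm across, 32 mm high, standing on the worktop. Origin under its centre.
Mind the look-alikes: they are no part of the job. What is shaped like the part that bears stout_mid but red is not meant. Leave any yellow look-alike of the part that bears slim_mid alone.

How it is judged:
On the way:
1. the stout pin vice is out of the block and laid flat on the worktop (height (world z) of stout_mid below 0.0125 m and angle between stout_mid's own x axis and vertical between 1.47 and 1.67 rad), for 0.2 s.
At the end, for the whole second after the job is handed in: The stout pin vice lies in the wide clips and the slim one in the narrow clips, both ends snapped home: each centre within 2.5 mm of its seat in height and sideways and within 12 mm along the tool, lying along the rack x within 0.06 rad, either way round (x of stout_mid in the frame of wide_seat between -0.012 and 0.012 m and y of stout_mid in the frame of wide_seat between -0.0025 and 0.0025 m and z of stout_mid in the frame of wide_seat between -0.0025 and 0.0025 m and angle between the x axis of stout_mid and the x axis of wide_seat, either way round below 0.06 rad and x of slim_mid in the frame of narrow_seat between -0.012 and 0.012 m and y of slim_mid in the frame of narrow_seat between -0.0025 and 0.0025 m and z of slim_mid in the frame of narrow_seat between -0.0025 and 0.0025 m and angle between the x axis of slim_mid and the x axis of narrow_seat, either way round below 0.06 rad); the robot touches nothing.
It fails at once if the marker is moved more than 20 mm (distance of marker from where it was at the start of the episode above 0.02 m).
It fails at once if the acid bottle is tipped or moved more than 20 mm (distance of acid_bottle from where it was at the start of the episode above 0.02 m or angle between acid_bottle's own z axis and vertical above 0.35 rad).
It fails at once if the loupe is moved more than 20 mm (distance of loupe from where it was at the start of the episode above 0.02 m).
It fails at once if the check weight is tipped or moved more than 20 mm (distance of check_weight from where it was at the start of the episode above 0.02 m or angle between check_weight's own z axis and vertical above 0.35 rad).
It also fails if it takes over 64 s, if anything falls off the work surface, if the arm or the gripper's body presses on something with over 40 N, if the wrist force passes 120 N, or if a joint passes its speed limit or range.

## Robot

A 6-joint arm with a two-finger parallel gripper is mounted at the origin on a cart in front of the work surface, level with it; the furniture and walls round the work are solid. World frame = base frame: x ahead of the robot, y to its left, z up, the work surface at z = 0. Lengths are in m, angles in rad, forces in N, time in s.
With the tool pointing down it reaches from about 0.375 to 0.975 m from the base axis. Payload 3.8 kg.
Tool frame: the origin (TCP) lies on the centre line of the jaws, within the pads' length; the fingertips stand 25 mm ahead of it and the grasp point (between the pads) lies 6 mm ahead of it; y points along the fingers, z is the direction in which the jaws open and shut, and the axes are right-handed (so a half turn about y gives the same grasp; the last joint's range is limited). The gripper opens to 85 mm and grips with 20 to 120 N. Pads are 22 mm wide; open, the fingers measure 114 mm over their backs; the gripper's body (76 mm by 85 mm) begins 54 mm behind the grasp point. The pads swing forward as they close: fully open they stand 13 mm farther back than shut.
Start: joints at [-1.379, 0.264, 1.604, -0, 1.274, -0.037], TCP at [0.153, -0.657, 0.225] pointing down, gripper open.
Joint ranges: [-2.63, 2.63], [-0.94, 2.18], [0.31, 2.57], [-1.31, 4.45], [0, 2.66], [-2.55, 2.55]. Speed limits (rad/s): [2.57, 2.57, 3.14, 3.14, 3.14, 3.14].

## Interface

Orientations are given as a rotation vector (axis times angle).
In Python, from workcell import bot gives the robot as it stands.
- The arm moves only by the shell command python3 -m jog 'ROWS' [FORCE]. ROWS is JSON, a list of rows, each a list of 5 numbers: the shift along the world's x, y, z in mm, then the turn about the world's z in degrees, then the finger opening in mm, from 0 to 85.4. A call has exactly 10 rows; each row is the pose to reach, as a shift and turn from the pose commanded when the call began; what a row does not reach only later rows make up. A row lasts 1/8 s, in which the tool goes at most 62.5 mm and 10.7 degrees, less where a joint would pass 70% of its speed; a pose out of reach is approached as far as the arm can. A call with a gripper value outside its range is refused whole. The fingers move at their own pace and stop on an object; FORCE is the grip in N (left out, the last holds). Time passes only in rows, so rows that repeat a pose let the fingers close, or fill a call up. It gives the time, the measured TCP pose, the force and the opening at its end, in the units of the state.
- bot.read_state(): the state, without advancing time (a new reading comes with each control period).
- bot.read_camera(name): name is "scene" or "top" or "wrist"; returns a dict with "pixels" (400x640x3 uint8, red, green, blue), "fx", "fy", "cx", "cy" (pixels), "R" (3x3) and "t" (3): a world point X has camera coordinates R X + t. Camera axes: x right, y down, z forward; pixel columns grow to the right and rows downward; lengths in m; the calibration is good to about 2 mm. The wrist camera is an equidistant fisheye: a pixel r from the principal point sees the ray r / f radians off the axis. A picture is of the moment at which its call begins. There is no depth.
- bot.finish_job(): hands the job in, once; it reports no verdict.
The state is a dict: "time": time; "q": joint angles; "joint_vel": joint speeds; "joint_torque": joint torques, N m; "tool_pos": TCP position; "tcp_rot": TCP orientation; "wrist_force": force on the tool from outside, world axes, zero at the start; "torque": the same for the moment, N m; "width": opening from 0.0 (shut) to 1.0 (fully open).
Only numpy, scipy, OpenCV 4.12 (cv2) and the standard library are available. Lean on these libraries where they do the work, as an engineer would, in place of code of your own. Each camera call takes 0.05 s, during which the arm holds its last target.

## Working session

There is one attempt and no reset: what is moved stays moved. The work goes in short steps, Python scripts to look and compute and a shell command to move; the robot and the scene stay as the last step left them, time stands still between calls to the robot, and variables do not carry over. Pictures are saved under pics/ and viewed, and the job is handed in when it is done.

```bash
ls; mkdir -p pics; cat > h.py <<'E'
import numpy as np,cv2
from workcell import bot
def grab(n,fn=None):
    c=bot.read_camera(n); c={k:(np.array(v) if k!='pixels' else np.array(v,np.uint8)) for k,v in c.items()}
    np.savez(f'pics/{fn or n}.npz',**c)
    cv2.imwrite(f'pics/{fn or n}.png',c['pixels'][:,:,::-1]); return c
def load(fn): return dict(np.load(f'pics/{fn}.npz'))
def ray(c,u,v,fish=False):
    x=(u-c['cx'])/c['fx'];y=(v-c['cy'])/c['fy']
    if fish:
        r=np.hypot(x,y); d=np.array([x/r*np.sin(r),y/r*np.sin(r),np.cos(r)]) if r>1e-9 else np.array([0,0,1.])
    else: d=np.array([x,y,1.])
    d=c['R'].T@d; o=-c['R'].T@c['t']; return o,d/np.linalg.norm(d)
def atz(c,u,v,z,fish=False):
    o,d=ray(c,u,v,fish); return o+d*(z-o[2])/d[2]
def tri(*rays):
    A=0;b=0
    for o,d in rays:
        P=np.eye(3)-np.outer(d,d);A=A+P;b=b+P@o
    X=np.linalg.solve(A,b); return X,[np.linalg.norm((np.eye(3)-np.outer(d,d))@(X-o)) for o,d in rays]
def proj(c,X,fish=False):
    p=c['R']@np.asarray(X)+c['t']
    if fish:
        th=np.arctan2(np.hypot(p[0],p[1]),p[2]); a=np.hypot(p[0],p[1]); return np.array([c['cx']+c['fx']*th*p[0]/a,c['cy']+c['fy']*th*p[1]/a])
    return np.array([c['cx']+c['fx']*p[0]/p[2],c['cy']+c['fy']*p[1]/p[2]])
def crop(fn,u0,v0,u1,v1,s,out):
    im=cv2.imread(f'pics/{fn}.png')[v0:v1,u0:u1]; im=cv2.resize(im,None,fx=s,fy=s,interpolation=cv2.INTER_CUBIC)
    for k in range((u0//20+1)*20,u1,20):
        cv2.line(im,((k-u0)*s,0),((k-u0)*s,6),(0,255,0),1); cv2.putText(im,str(k),((k-u0)*s,16),0,.35,(0,255,0),1)
    for k in range((v0//20+1)*20,v1,20):
        cv2.line(im,(0,(k-v0)*s),(6,(k-v0)*s),(0,255,0),1); cv2.putText(im,str(k),(8,(k-v0)*s+4),0,.35,(0,255,0),1)
    cv2.imwrite(f'pics/{out}.png',im)
E
python3 - <<'E'
from h import *
for n in ['scene','top','wrist']:
    c=grab(n,n+'0'); print(n,c['fx'],c['cx'],c['cy'],-c['R'].T@c['t'],c['R'][2])
print(bot.read_state())
E
```

```text
pics
scene 408.5845627497863 316.3347716473646 203.67088568114596 [0.24086765 0.77127151 0.85612324] [ 0.30778864 -0.65551772 -0.68961052]
top 409.2739051742223 321.26980110546543 192.50909739415414 [0.2961058  0.02696482 1.42540304] [ 0.21213586 -0.00192516 -0.97723829]
wrist 309.70691628693146 321.01002647109317 196.36628360465352 [ 0.23658394 -0.63784441  0.37200783] [-0.32006382 -0.0716918  -0.94467954]
{'time': 0.15, 'q': array([-1.37891293e+00,  2.64569981e-01,  1.60505091e+00, -2.09955178e-05,
        1.27367517e+00, -3.69156554e-02]), 'joint_vel': array([ 0.00049473, -0.002423  , -0.00392746,  0.00123115, -0.00086761,
       -0.00247868]), 'joint_torque': array([ 3.39034204e-04, -5.15907919e+01, -3.67960274e+01,  2.02755223e-05,
        8.04277312e-03,  7.35400487e-07]), 'tool_pos': array([ 0.15296912, -0.65686129,  0.22425992]), 'tcp_rot': array([-0.24149514,  2.10210256, -2.09851542]), 'wrist_force': array([ 0.13349126, -0.64524855,  0.09985413]), 'torque': array([-0.04213587,  0.01359307, -0.00126379]), 'width': 1.0039854532576493}
```

View pics/scene0.png

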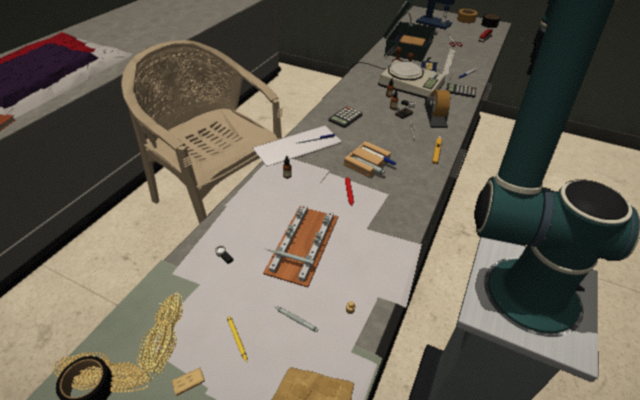

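View pics/top0.png

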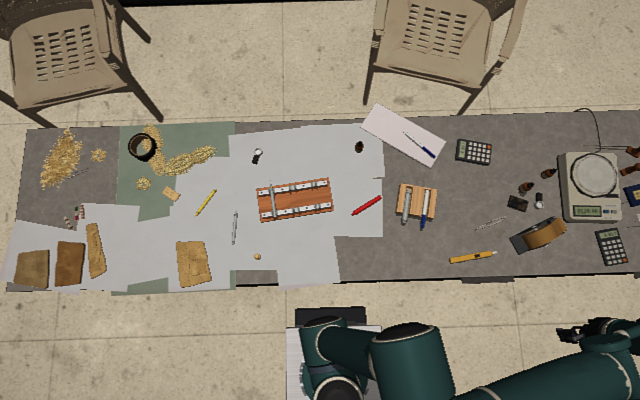

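View pics/wrist0.png

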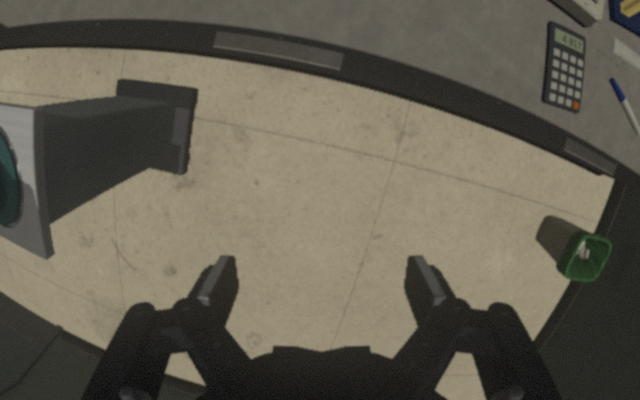

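The top view shows the rack around (295,199), the slim vice around (235,227), and the block around (416,203). The stout vice is in the block's left groove (405,205), and the blue-capped marker is in the right one. The red and yellow look-alikes lie at (367,205) and (205,202).

```bash
python3 - <<'E'
from h import *
crop('top0',225,165,345,255,6,'t0a'); crop('top0',350,165,450,240,7,'t0b'); crop('scene0',255,195,345,335,4,'s0a'); crop('scene0',330,135,410,185,8,'s0b')
E
```

```text
(no output)
```

View pics/t0a.png

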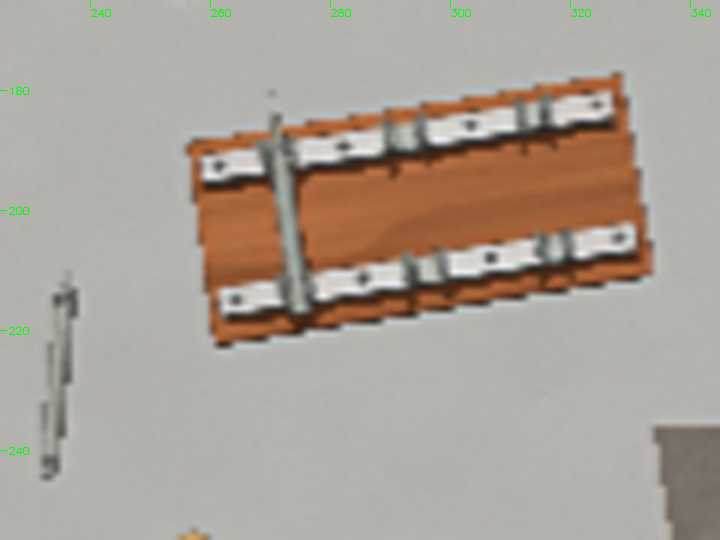

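View pics/t0b.png

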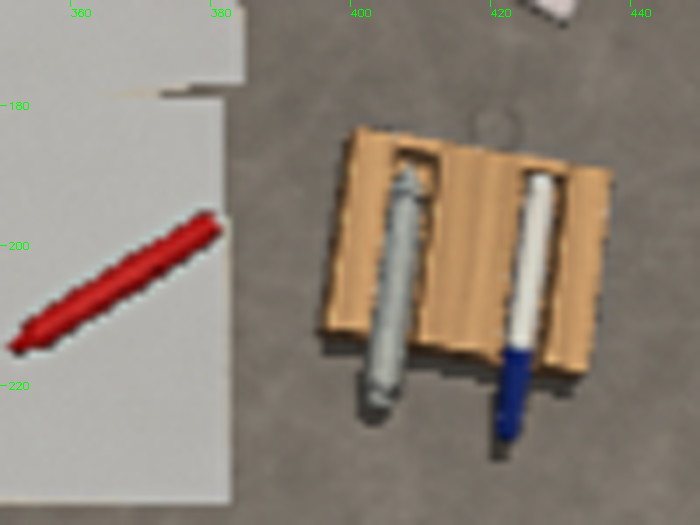

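View pics/s0a.png

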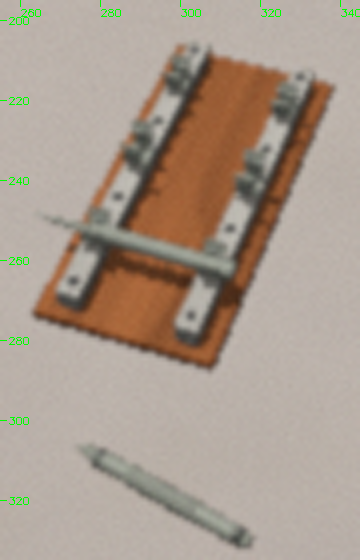

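View pics/s0b.png

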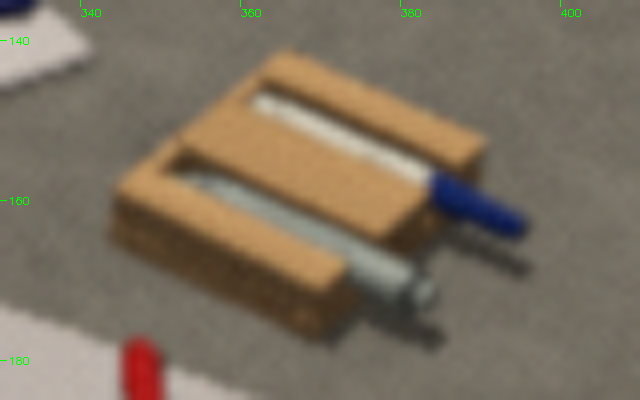

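```bash
python3 - <<'E'
from h import *
t=load('top0');s=load('scene0')
np.set_printoptions(precision=4,suppress=True)
for n,a,b in [('slim nose',(236,212.5),(276,307)),('slim cap',(233,244.5),(317,330)),('stout nose',(408,188.5),(351.5,157)),('stout cap',(402.3,224.5),(383,171.5)),
  ('rack corner LN',(260.5,222.5),(308,287)),('rack corner LF',(256,189.5),(263.5,274)),('rackRF',(326.5,177.5),(301,206)),('rackRN',(333,211),(338,217)),
  ('wideF',(290.3,187),(289,229)),('wideN',(295.3,209),(247+2,177+0)),('blk',(395.5,212.5),(371,177.5)),('blkRN',(433.5,217.5),(390,152))]:
    print(n,tri(ray(t,*a),ray(s,*b)),atz(t,*a,0.01))
E
```

```text
slim nose (array([0.5447, 0.3267, 0.0061]), [np.float64(0.002704591585382315), np.float64(0.0027045915853822493)]) [0.5413 0.3252 0.01  ]
slim cap (array([0.4323, 0.3356, 0.0047]), [np.float64(0.002010724705623309), np.float64(0.00201072470562323)]) [0.4298 0.3341 0.01  ]
stout nose (array([ 0.607 , -0.2803,  0.0227]), [np.float64(0.0017745768820839642), np.float64(0.0017745768820838133)]) [ 0.608  -0.2834  0.01  ]
stout cap (array([ 0.4822, -0.2496,  0.0285]), [np.float64(0.0041601948730499725), np.float64(0.004160194873050183)]) [ 0.4805 -0.2538  0.01  ]
rack corner LN (array([0.5052, 0.2404, 0.004 ]), [np.float64(0.0010800918447684156), np.float64(0.0010800918447684818)]) [0.5033 0.2392 0.01  ]
rack corner LF (array([0.6244, 0.2567, 0.0035]), [np.float64(0.0011981446444480485), np.float64(0.0011981446444480981)]) [0.6217 0.2553 0.01  ]
rackRF (array([0.6536, 0.0034, 0.0167]), [np.float64(0.0021827686319993017), np.float64(0.002182768631999286)]) [0.6575 0.0038 0.01  ]
rackRN (array([ 0.5375, -0.0147,  0.007 ]), [np.float64(0.001249390228652061), np.float64(0.0012493902286517908)]) [ 0.5358 -0.0148  0.01  ]
wideF (array([0.6182, 0.1306, 0.0544]), [np.float64(0.0016725370125032916), np.float64(0.0016725370125031899)]) [0.6269 0.1335 0.01  ]
wideN (array([0.5948, 0.1502, 0.242 ]), [np.float64(0.0992072303988121), np.float64(0.09920723039881219)]) [0.5471 0.1171 0.01  ]
blk (array([ 0.522 , -0.2352,  0.0012]), [np.float64(0.002910791594991892), np.float64(0.002910791594991964)]) [ 0.5234 -0.2332  0.01  ]
blkRN (array([ 0.4995, -0.3587,  0.0299]), [np.float64(0.0007949019091971456), np.float64(0.0007949019091971456)]) [ 0.5016 -0.3643  0.01  ]
```

```bash
python3 - <<'E'
from h import *
from scipy.spatial.transform import Rotation as Ro
s=bot.read_state(); M=Ro.from_rotvec(s['tcp_rot']).as_matrix(); print(M)
w=load('wrist0'); print(M.T@(-w['R'].T@w['t']-s['tool_pos']), M.T@w['R'].T)
E
```

```text
[[-9.73938091e-01 -3.44560460e-04  2.26813748e-01]
 [-2.26814006e-01  1.66831492e-03 -9.73936663e-01]
 [-4.28166958e-05 -9.99998549e-01 -1.70298659e-03]]
[-0.08575528 -0.14774479  0.00019215] [[ 2.23293125e-04  9.44669537e-01  3.28023498e-01]
 [ 1.15339772e-03 -3.28023531e-01  9.44668848e-01]
 [ 9.99999310e-01  1.67403495e-04 -1.16282509e-03]]
```

```bash
python3 -m jog '[[40,50,0,-3,85],[80,100,0,-6,85],[120,150,0,-9,85],[160,200,0,-12,85],[200,250,0,-15,85],[240,300,0,-18,85],[280,350,0,-21,85],[317,407,0,-25,85],[317,407,0,-25,85],[317,407,0,-25,85]]'; python3 - <<'E'
from h import *
grab('wrist','w1'); print(bot.read_state())
E
```

```text
time: 1.4
tool_pos: [0.4702, -0.2498, 0.225]
tcp_rot: [-0.216, -2.113, 2.114]
wrist_force: [-0.4, -0.4, -0.2]
width: 0.994
{'time': 1.45, 'q': array([-5.36518452e-01, -5.97160107e-03,  1.90727125e+00, -9.30109493e-04,
        1.24078406e+00,  1.24080073e+00]), 'joint_vel': array([-3.05411775e-02, -8.14838897e-04, -1.22789126e-04, -2.29379871e-03,
       -5.83447868e-05,  1.14479503e-03]), 'joint_torque': array([ 1.08271781e+00, -3.60869479e+01, -3.63811576e+01,  1.19690225e-01,
        3.84945975e-03,  2.67126452e-02]), 'tool_pos': array([ 0.46970842, -0.25073041,  0.22502408]), 'tcp_rot': array([-0.21772174, -2.11178205,  2.1130401 ]), 'wrist_force': array([0.20445529, 0.59344202, 0.44711911]), 'torque': array([-0.01915851,  0.00981679,  0.02859106]), 'width': 0.9960270980374117}
```

View pics/w1.png

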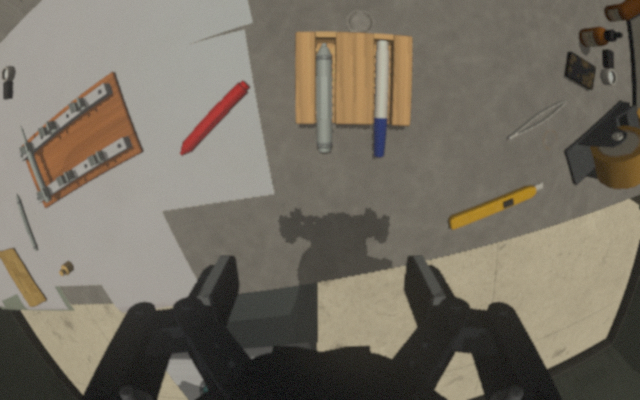

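The wrist view shows the block upright in the frame around (354,80). The stout vice is at u≈324, with its cap near (324,150), and the marker is at u≈381.

```bash
python3 - <<'E'
from h import *
crop('w1',285,20,425,170,5,'w1a')
E
```

```text
(no output)
```

View pics/w1a.png

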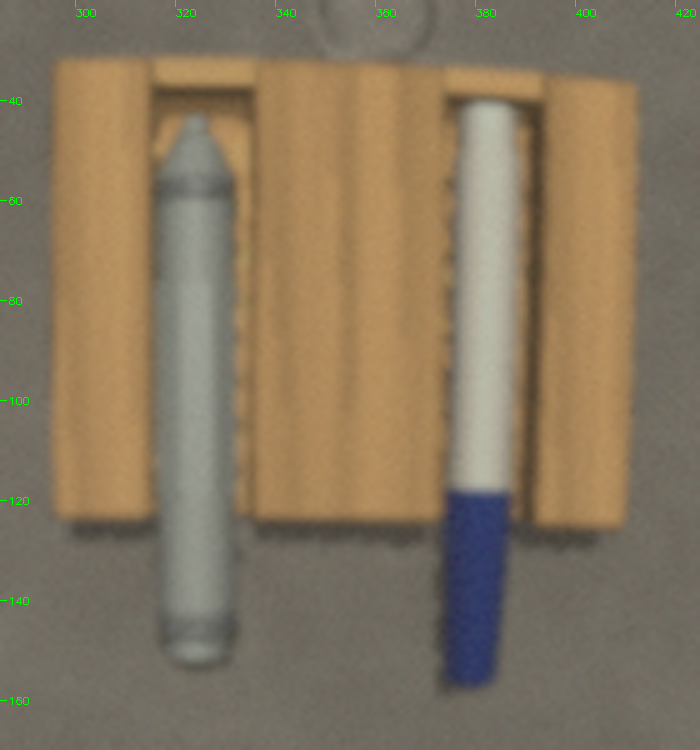

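```bash
python3 - <<'E'
from h import *
np.set_printoptions(precision=4,suppress=True)
w=load('w1');t=load('top0');s=load('scene0')
n,c=(324,43),(324.6,153)
print('nose',atz(w,*n,.02,True),'cap',atz(w,*c,.02,True))
N=atz(w,*n,.02,True);C=atz(w,*c,.02,True);d=N-C;print(np.linalg.norm(d),np.degrees(np.arctan2(d[1],d[0])),'capgrasp',C+d/np.linalg.norm(d)*.016)
print('tri', tri(ray(w,*n,True),ray(t,408,188.5),ray(s,351.5,157)), tri(ray(w,*c,True),ray(t,402.3,224.5),ray(s,383,171.5)))
for p in [(296,32),(412.3,36),(410,125),(296.4,123)]: print('blk',atz(w,*p,.03,True))
# slim, rack rough from this view
for m,p in [('stout',C+d/np.linalg.norm(d)*.016)]: print(proj(t,p),proj(s,p))
E
```

```text
nose [ 0.6095 -0.2817  0.02  ] cap [ 0.4852 -0.2567  0.02  ]
0.12672458821915342 -11.351172315041259 capgrasp [ 0.5009 -0.2599  0.02  ]
tri (array([ 0.6079, -0.2812,  0.0217]), [np.float64(0.0013129428691526024), np.float64(0.002479581031172497), np.float64(0.001217328624838535)]) (array([ 0.4841, -0.2544,  0.0226]), [np.float64(0.0028468400368151982), np.float64(0.005954133982051928), np.float64(0.003961093031668356)])
blk [ 0.6267 -0.2543  0.03  ]
blk [ 0.6009 -0.3797  0.03  ]
blk [ 0.5008 -0.3587  0.03  ]
blk [ 0.5269 -0.2334  0.03  ]
[404.1563 218.2075] [379.5358 170.432 ]
```

```bash
python3 -m jog '[[31,-10,-50,0.5,45],[31,-10,-100,0.5,45],[31,-10,-110,0.5,45],[31,-10,-110,0.5,45],[31,-10,-110,0.5,45],[31,-10,-110,0.5,45],[31,-10,-110,0.5,45],[31,-10,-110,0.5,45],[31,-10,-110,0.5,45],[31,-10,-110,0.5,45]]'; python3 - <<'E'
from h import *
grab('wrist','w2'); 
E
```

```text
time: 2.7
tool_pos: [0.501, -0.2603, 0.1152]
tcp_rot: [-0.211, -2.117, 2.117]
wrist_force: [0.5, 1.2, 0.1]
width: 0.527
```

View pics/w2.png

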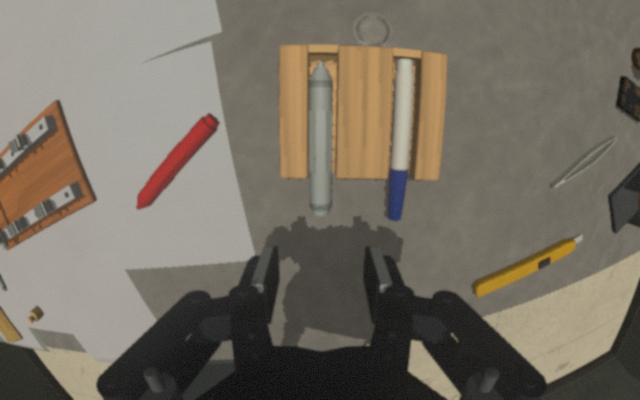

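```bash
python3 - <<'E'
from h import *
crop('w2',280,40,350,225,4,'w2a')
np.set_printoptions(precision=4,suppress=True)
a=load('w1');b=load('w2')
print(tri(ray(a,324,43,True),ray(b,320,62,True)),tri(ray(a,324.6,153,True),ray(b,320.5,215,True)),tri(ray(a,296.4,123,True),ray(b,281,178,True)))
E
```

```text
(array([ 0.6079, -0.281 ,  0.0307]), [np.float64(0.0002811774747269168), np.float64(0.0002811774747269611)]) (array([ 0.4847, -0.2564,  0.0171]), [np.float64(0.0002468041272647792), np.float64(0.0002468041272647169)]) (array([ 0.5271, -0.2333,  0.031 ]), [np.float64(0.00015252527534332966), np.float64(0.00015252527534338853)])
```

View pics/w2a.png

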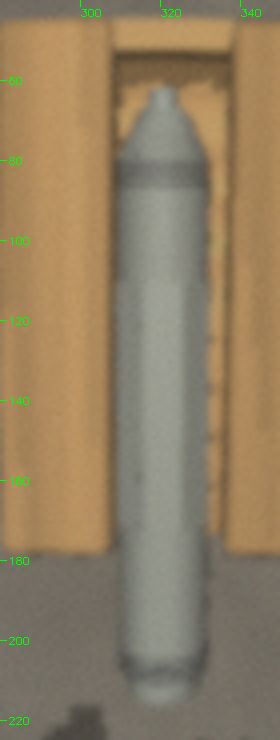

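```bash
python3 -m jog '[[0,0,-40,0,45],[0,0,-66,0,45],[0,0,-76,0,45],[0,0,-76,0,45],[0,0,-76,0,10],[0,0,-76,0,10],[0,0,-76,0,10],[0,0,-76,0,10],[0,0,-76,0,10],[0,0,-76,0,10]]' 60; python3 - <<'E'
from h import *
grab('wrist','w3'); crop('w3',220,0,420,300,2,'w3a')
E
```

```text
time: 4.0
tool_pos: [0.5011, -0.2604, 0.0393]
tcp_rot: [-0.211, -2.117, 2.117]
wrist_force: [0.1, 0.3, 1.1]
width: 0.114
```

View pics/w3a.png

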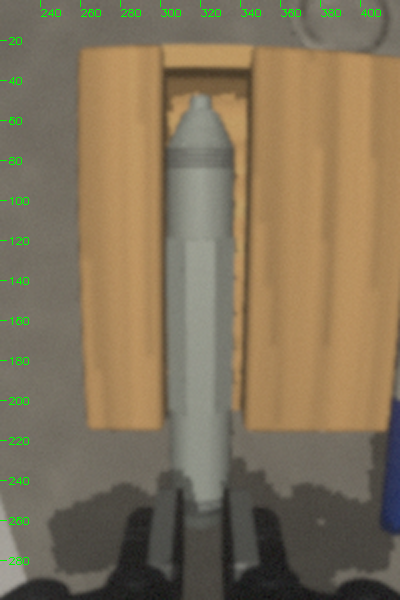

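```bash
python3 - <<'E'
from h import *
crop('w3',270,220,370,300,7,'w3b')
np.set_printoptions(precision=4,suppress=True)
w=load('w3'); print(bot.read_state()['width'],-w['R'].T@w['t'])
for z in (.0,.014,.02,.033,.039): print(z,proj(w,[.501,-.2603,z],True))
for z in (.02,): print('cap',atz(w,322.,258,z,True), 'nose',atz(w,321,48,z,True))
E
```

```text
0.11687156013864915 [ 0.5852 -0.2771  0.1872]
0.0 [321.4421 225.8707]
0.014 [321.4555 235.2211]
0.02 [321.4617 239.6116]
0.033 [321.4763 250.0328]
0.039 [321.4835 255.3105]
cap [ 0.4882 -0.2581  0.02  ] nose [ 0.609  -0.2818  0.02  ]
```

View pics/w3b.png

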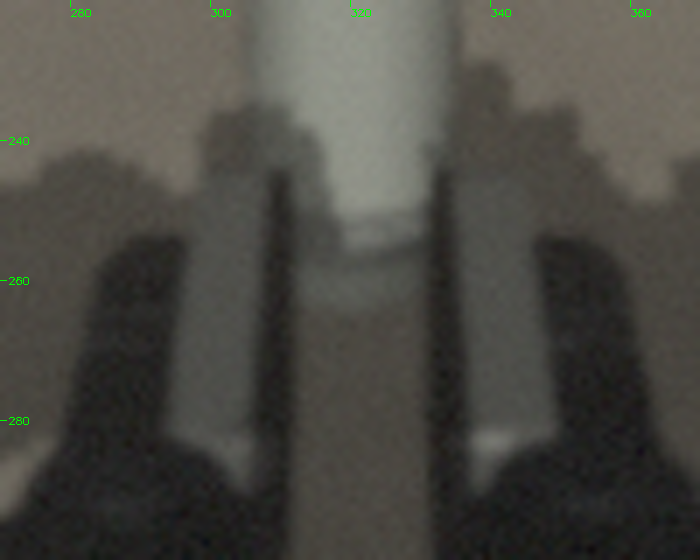

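```bash
python3 - <<'E'
from h import *
np.set_printoptions(precision=1,suppress=True)
w=load('w3'); a=np.radians(-11.4); f=np.array([np.cos(a),np.sin(a),0]); l=np.array([-f[1],f[0],0])
for fx in (-.011,.011):
  for z in (.014,.02,.03,.04):
    for g in (.005,.009):
      P=np.array([.501,-.2603,z])+f*fx
      print(fx,z,g,proj(w,P+l*g,True),proj(w,P-l*g,True))
E
```

```text
-0.011 0.014 0.005 [313.6 250.6] [329.3 250.6]
-0.011 0.014 0.009 [307.3 250.6] [335.6 250.6]
-0.011 0.02 0.005 [313.4 255.3] [329.5 255.3]
-0.011 0.02 0.009 [306.9 255.3] [336.  255.3]
-0.011 0.03 0.005 [313.  263.7] [329.9 263.7]
-0.011 0.03 0.009 [306.3 263.7] [336.7 263.7]
-0.011 0.04 0.005 [312.6 272.9] [330.3 272.9]
-0.011 0.04 0.009 [305.5 272.9] [337.4 272.9]
0.011 0.014 0.005 [313.3 219. ] [329.7 219. ]
0.011 0.014 0.009 [306.7 219. ] [336.2 219. ]
0.011 0.02 0.005 [313. 223.] [329.9 223.1]
0.011 0.02 0.009 [306.2 223. ] [336.7 223. ]
0.011 0.03 0.005 [312.6 230.3] [330.4 230.3]
0.011 0.03 0.009 [305.5 230.3] [337.5 230.3]
0.011 0.04 0.005 [312.1 238.4] [330.9 238.4]
0.011 0.04 0.009 [304.6 238.3] [338.4 238.3]
```

```bash
python3 - <<'E'
from h import *
grab('scene','s3'); grab('top','t3'); crop('s3',320,90,440,190,6,'s3a'); crop('t3',360,150,460,250,6,'t3a')
E
```

```text
(no output)
```

View pics/s3a.png

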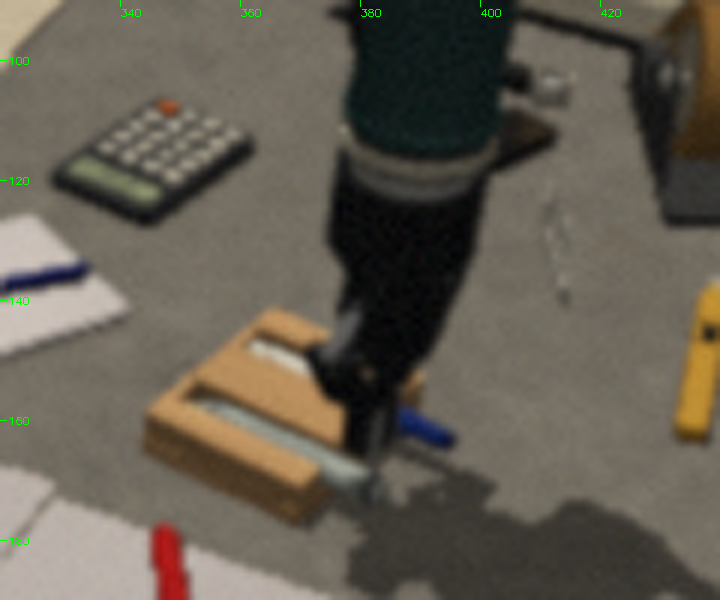

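View pics/t3a.png

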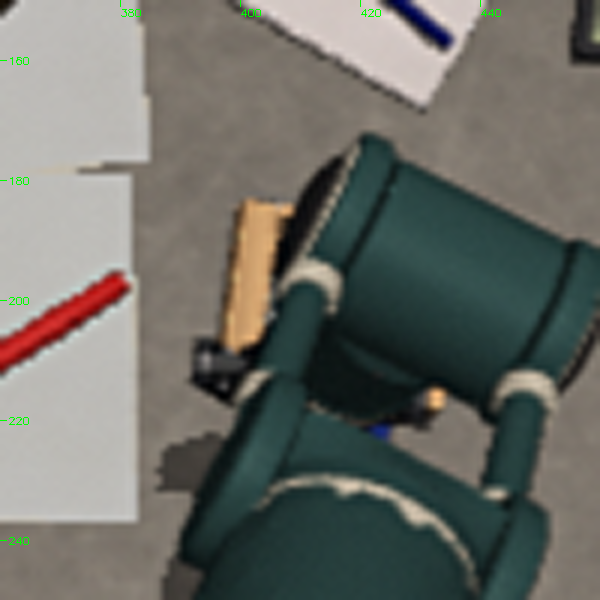

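```bash
python3 - <<'E'
from h import *
np.set_printoptions(precision=1,suppress=True)
w=load('s3')
for z in (.014,.025,.035,.047,.06): print(z,proj(w,[.501,-.2603,z]))
crop('s3',360,140,400,185,14,'s3b')
E
```

```text
0.014 [379.3 171.8]
0.025 [379.7 169.2]
0.035 [380.1 166.7]
0.047 [380.6 163.8]
0.06 [381.2 160.6]
```

View pics/s3b.png

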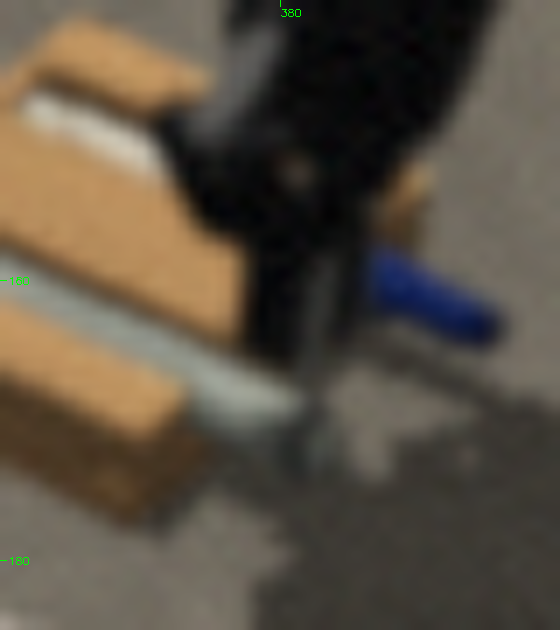

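```bash
python3 -m jog '[[0,0,0,0,45],[0,0,0,0,45],[0,0,0,0,45],[0,0,-7,0,45],[0,0,-14,0,45],[0,0,-14,0,10],[0,0,-14,0,10],[0,0,-14,0,10],[0,0,-14,0,10],[0,0,-14,0,10]]' 60; python3 - <<'E'
from h import *
grab('wrist','w4'); crop('w4',270,200,370,300,7,'w4b')
grab('scene','s4'); crop('s4',360,140,400,185,12,'s4b');print(bot.read_state()['width'])
E
```

```text
time: 5.4
tool_pos: [0.5012, -0.2605, 0.0255]
tcp_rot: [-0.211, -2.117, 2.117]
wrist_force: [-0.4, 0.4, 0.0]
width: 0.113
0.12024393580806467
```

View pics/w4b.png

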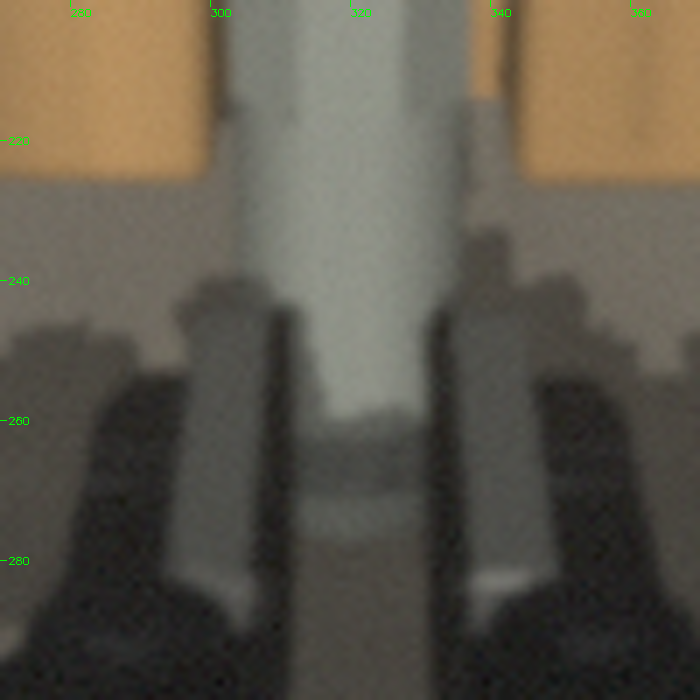

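View pics/s4b.png

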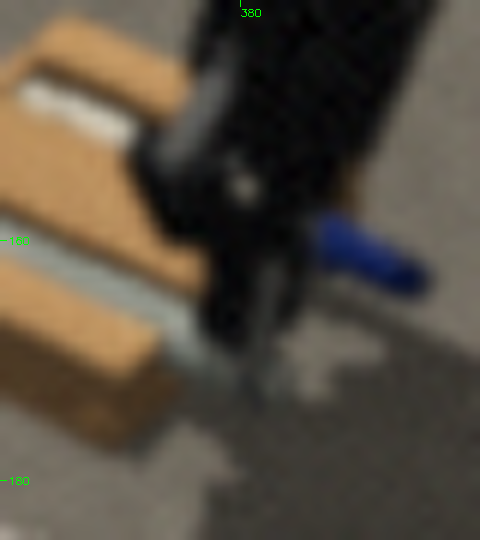

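```bash
python3 -m jog '[[0,0,0,0,45],[0,0,0,0,45],[0,0,0,0,45],[0,0,-7,0,45],[0,0,-12,0,45],[0,0,-12,0,10],[0,0,-12,0,10],[0,0,-12,0,10],[0,0,-12,0,10],[0,0,-12,0,10]]' 40; python3 - <<'E'
from h import *
grab('wrist','w5'); crop('w5',270,200,370,300,7,'w5b')
print(bot.read_state())
E
```

```text
time: 6.75
tool_pos: [0.5011, -0.2604, 0.0133]
tcp_rot: [-0.211, -2.117, 2.117]
wrist_force: [0.1, 0.0, -0.0]
width: 0.184
{'time': 6.8, 'q': array([-5.23414519e-01,  2.80093631e-01,  2.01638078e+00, -2.28696442e-05,
        8.44981940e-01,  1.24619731e+00]), 'joint_vel': array([-0.00098103, -0.00061636, -0.00082888, -0.00214192,  0.0022659 ,
       -0.00054638]), 'joint_torque': array([-1.82722136e-02, -4.47107005e+01, -2.90655452e+01,  2.56090410e-03,
       -5.32337360e-02,  4.54986774e-03]), 'tool_pos': array([ 0.5011108 , -0.26045136,  0.0133453 ]), 'tcp_rot': array([-0.21124249, -2.11684249,  2.11699496]), 'wrist_force': array([ 0.01558243,  0.02592712, -0.61853258]), 'torque': array([-0.01464002,  0.03041784, -0.01160034]), 'width': 0.18254602458971503}
```

View pics/w5b.png

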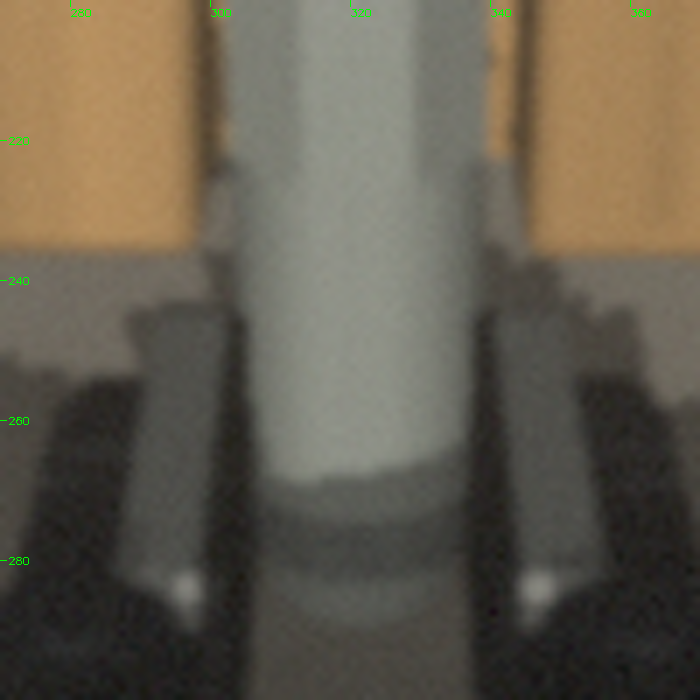

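```bash
python3 -m jog '[[0,0,0,0,40],[0,0,0,0,40],[0,0,0,0,40],[0,0,-6,0,40],[0,0,-11,0,40],[0,0,-11,0,10],[0,0,-11,0,10],[0,0,-11,0,10],[0,0,-11,0,10],[0,0,-11,0,10]]' 60; python3 - <<'E'
from h import *
grab('wrist','w6'); crop('w6',250,180,390,300,5,'w6b')
s=bot.read_state();print(s['width'],s['wrist_force'])
E
```

```text
time: 8.05
tool_pos: [0.5011, -0.2604, 0.0023]
tcp_rot: [-0.211, -2.117, 2.117]
wrist_force: [0.4, -0.8, -1.7]
width: 0.188
0.18377151058017221 [-0.00409448 -0.21505595 -0.80161698]
```

View pics/w6b.png

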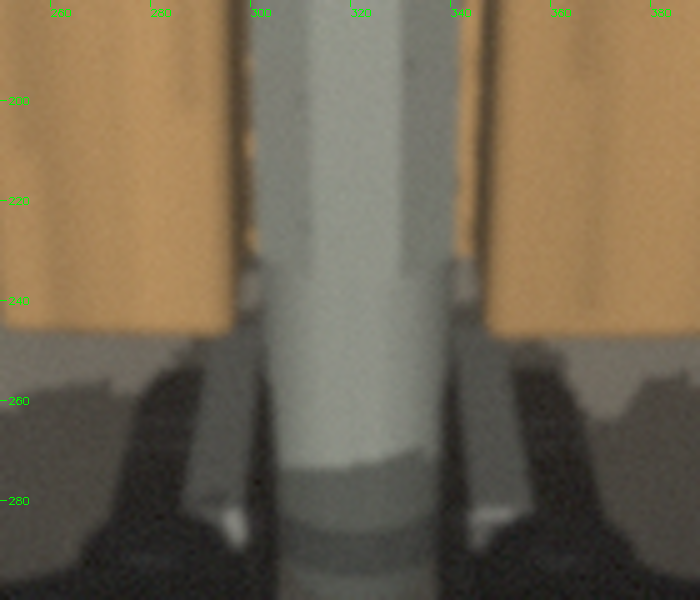

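```bash
python3 -m jog '[[0,0,0,0,35],[0,0,4,0,35],[0,0,7,0,10],[0,0,7,0,10],[0,0,7,0,10],[0,0,7,0,10],[0,0,7,0,10],[0,0,20,0,10],[0,0,40,0,10],[0,0,60,0,10]]' 80; python3 - <<'E'
from h import *
grab('wrist','w7'); crop('w7',220,0,440,300,2,'w7b')
s=bot.read_state();print(s['width'],s['wrist_force'],s['torque'])
E
```

```text
time: 9.35
tool_pos: [0.5005, -0.26, 0.0626]
tcp_rot: [-0.21, -2.117, 2.116]
wrist_force: [0.1, -0.3, -0.9]
width: 0.171
0.1688020450830771 [ 0.70212124 -0.32959738  0.57160197] [-0.03744742 -0.02800408 -0.01158069]
```

View pics/w7b.png

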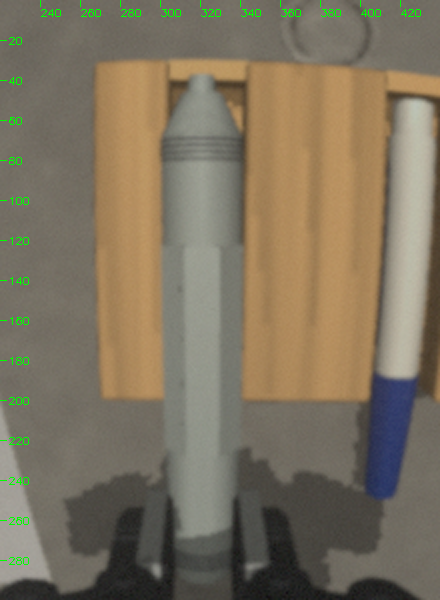

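```bash
python3 -m jog '[[0,0,30,0,10],[-10,30,60,2,10],[-22,75,60,5,10],[-34,120,60,8,10],[-46,165,60,10,10],[-58,210,60,13,10],[-70,250,60,15,10],[-82,290,60,17,10],[-92,324,60,18.4,10],[-92,324,60,18.4,10]]' 80; python3 - <<'E'
from h import *
grab('wrist','w8')
s=bot.read_state();print(s['width'],s['wrist_force'],s['torque'])
E
```

```text
time: 10.65
tool_pos: [0.4078, 0.0652, 0.1218]
tcp_rot: [-0.137, 2.157, -2.156]
wrist_force: [0.6, -0.5, -1.0]
width: 0.17
0.16907903348115902 [-0.0142271   0.41053308 -0.34948864] [ 0.02976639  0.03642498 -0.04267978]
```

View pics/w8.png

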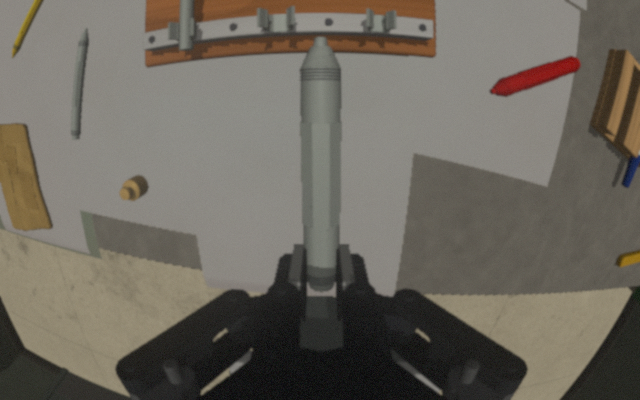

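```bash
python3 -m jog '[[-4,-1,-40,0,10],[-8,-1,-80,0,10],[-8,-1,-105,0,10],[-8,-1,-115,0,10],[-8,-1,-120,0,10],[-8,-1,-123,0,10],[-8,-1,-123,0,10],[-8,-1,-123,0,40],[-8,-1,-123,0,40],[-8,-1,-123,0,40]]' 80; python3 - <<'E'
from h import *
grab('wrist','w9')
s=bot.read_state();print(s['width'],s['wrist_force'],s['torque'])
E
```

```text
time: 11.95
tool_pos: [0.4014, 0.0627, -0.0004]
tcp_rot: [-0.132, 2.158, -2.158]
wrist_force: [-0.4, -0.2, 0.9]
width: 0.468
0.46932407470188786 [0.09787862 0.04276203 0.08555254] [0.00820358 0.00391833 0.05061321]
```

View pics/w9.png

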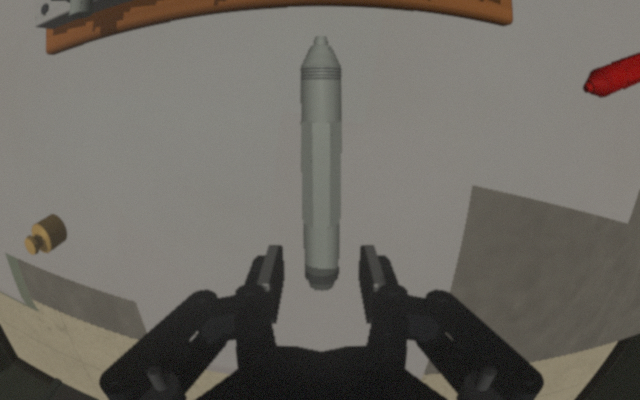

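```bash
python3 -m jog '[[0,0,30,0,50],[0,0,80,0,50],[20,10,140,0,50],[60,25,200,0,50],[80,35,250,0,50],[80,35,250,0,50],[80,35,250,0,50],[80,35,250,0,50],[80,35,250,0,50],[80,35,250,0,50]]'; python3 - <<'E'
from h import *
np.set_printoptions(precision=4,suppress=True)
w=load('w9');a=atz(w,320,38,.009,True);b=atz(w,321,288,.009,True);print(a,b,np.linalg.norm(a-b),(a+b)/2)
grab('wrist','wA');grab('top','tA')
s=bot.read_state();print(s['tool_pos'])
crop('wA',120,0,440,220,2,'wAa')
E
```

```text
time: 13.25
tool_pos: [0.4803, 0.0973, 0.2482]
tcp_rot: [-0.134, 2.159, -2.159]
wrist_force: [-0.2, 0.5, -0.1]
width: 0.587
[0.5111 0.0766 0.009 ] [0.3862 0.0608 0.009 ] 0.12583544116333584 [0.4487 0.0687 0.009 ]
[0.4807 0.0975 0.2488]
```

View pics/wA.png

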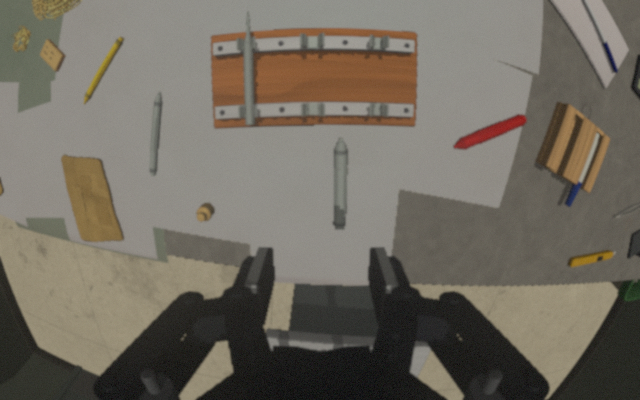

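```bash
python3 - <<'E'
from h import *
crop('wA',205,20,315,135,6,'wA1');crop('wA',300,20,420,135,6,'wA2')
E
```

```text
(no output)
```

View pics/wA1.png

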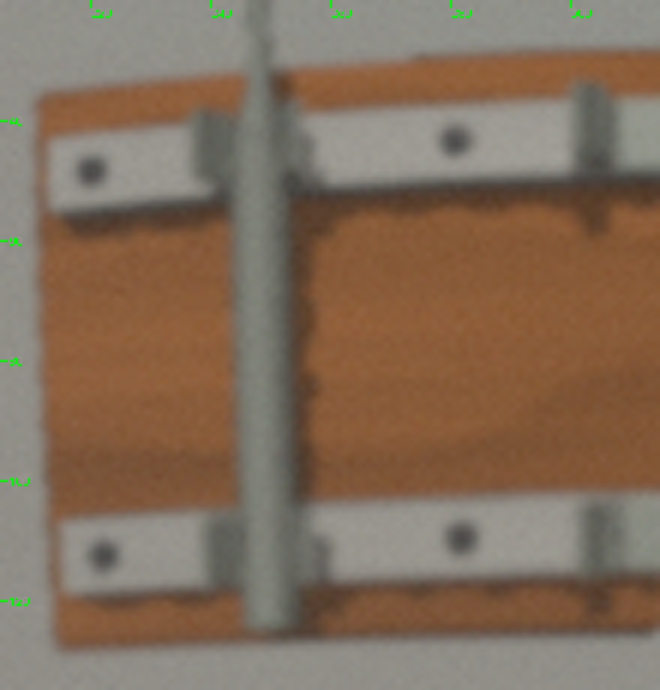

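View pics/wA2.png

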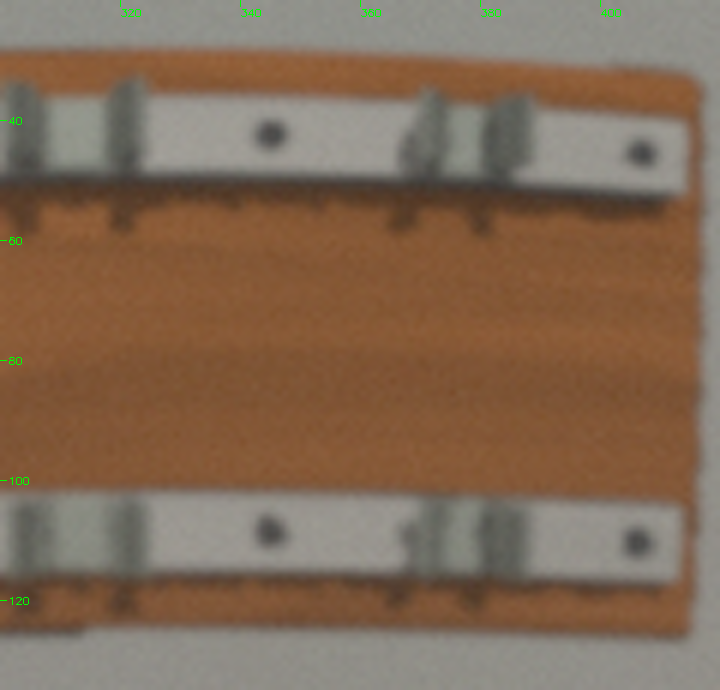

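```bash
cat > rack.py <<'E'
from h import *
np.set_printoptions(precision=4,suppress=True)
def fit(c,pts,mod,z):
    W=np.array([atz(c,*p,z,True)[:2] for p in pts]);m=np.array(mod)/1000.
    cw,cm=W.mean(0),m.mean(0);A=(m-cm);B=W-cw
    th=np.arctan2((A[:,0]*B[:,1]-A[:,1]*B[:,0]).sum(),(A*B).sum());R=np.array([[np.cos(th),-np.sin(th)],[np.sin(th),np.cos(th)]])
    o=cw-R@cm; r=(W-(m@R.T+o))@R; return o,th,R,r*1000
E
python3 - <<'E'
from rack import *
c=load('wA')
P=[(220.2,48.5),(280.8,43.3),(345,42.5),(406.7,45.5),(222.2,112.5),(281.8,109.8),(345,108.8),(406.2,110.7)]
for a in (112.5,):
  M=[(40,a),(40,37.5),(40,-37.5),(40,-a),(-40,a),(-40,37.5),(-40,-37.5),(-40,-a)]
  o,th,R,r=fit(c,P,M,.026); print(o,np.degrees(th));print(r)
  print('wide',o,'narrow',o+R@[0,-.075])
  for nm,p in [('wF',(312.5,42)),('wN',(313,110)),('nF',(378,43)),('nN',(376.5,110))]:
    print(nm,R.T@(atz(c,*p,.04,True)[:2]-o)*1000)
  # corners z=.01
  P2=[(212,36),(415.5,32),(414,125.5),(214.5,127.5)]
  print([R.T@(atz(c,*p,.01,True)[:2]-o)*1000 for p in P2])
E
```

```text
[0.5843 0.1196] 7.403843705256422
[[-0.2123 -0.8788]
 [ 0.2607 -0.1192]
 [ 0.0355  0.0408]
 [ 0.0766  0.9918]
 [ 0.0942 -0.7012]
 [-0.1591  0.0755]
 [ 0.1524  0.1578]
 [-0.2481  0.4333]]
wide [0.5843 0.1196] narrow [0.594  0.0452]
wF [38.3194 -0.0451]
wN [-40.3941   0.1265]
nF [ 38.5163 -73.898 ]
nN [-39.8829 -72.6771]
[array([ 60.3339, 127.8251]), array([  61.5751, -127.6538]), array([ -59.7653, -127.743 ]), array([-59.6284, 128.9143])]
```

```bash
python3 - <<'E'
from rack import *
crop('wA',310,130,370,235,6,'wA3')
c=load('wA');a=atz(c,340.3,139,.009,True);b=atz(c,339.7,228.5,.009,True);print(a,b,np.linalg.norm(a-b),(a+b)/2,np.degrees(np.arctan2(*(a-b)[1::-1])))
d=load('w9');print(tri(ray(c,340.3,139,True),ray(d,320,38,True)),tri(ray(c,339.7,228.5,True),ray(d,321,288,True)))
print(atz(c,157.5,93,.006,True),atz(c,153.5,174,.006,True))
E
```

```text
[0.5103 0.0767 0.009 ] [0.3879 0.0602 0.009 ] 0.12344372320292579 [0.4491 0.0685 0.009 ] 7.693716593430823
(array([0.5106, 0.0767, 0.0112]), [np.float64(0.0002077603834916486), np.float64(0.00020776038349160742)]) (array([0.391 , 0.0612, 0.0157]), [np.float64(0.0001757158879053998), np.float64(0.00017571588790539136)])
[0.5508 0.3298 0.006 ] [0.4349 0.3357 0.006 ]
```

View pics/wA3.png

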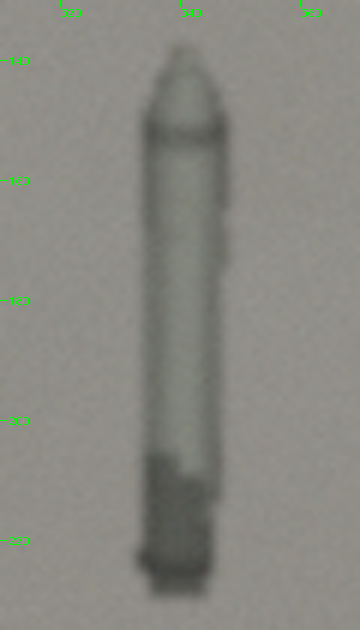

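```bash
python3 -m jog '[[-15,-14,-60,0,45],[-31,-29,-120,0,45],[-31,-29,-180,0,45],[-31,-29,-225,0,45],[-31,-29,-245,0,45],[-31,-29,-251,0,45],[-31,-29,-251,0,12],[-31,-29,-251,0,12],[-31,-29,-251,0,12],[-31,-29,-251,0,12]]' 100; python3 - <<'E'
from h import *
grab('wrist','wB')
s=bot.read_state();print(s['tool_pos'],s['width'],s['wrist_force'],s['torque'])
E
```

```text
time: 14.6
tool_pos: [0.4516, 0.0688, -0.0002]
tcp_rot: [-0.129, 2.157, -2.157]
wrist_force: [-0.7, 0.1, 5.9]
width: 0.173
[ 4.51571110e-01  6.87486178e-02 -2.14929186e-04] 0.1760747512534096 [-2.18667374  0.12816938  6.8263285 ] [-0.0295276   0.19331012 -0.02215209]
```

View pics/wB.png

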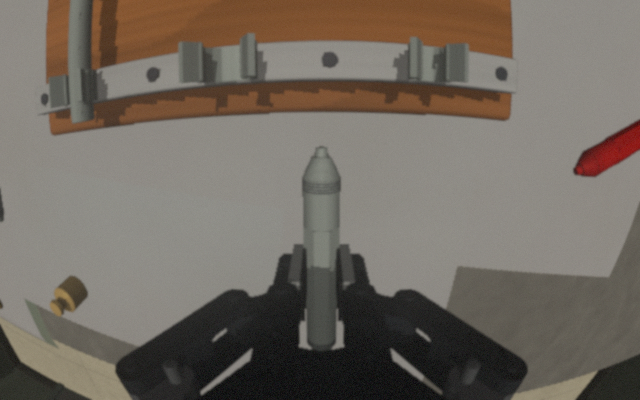

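```bash
python3 -m jog '[[0,0,30,0,12],[0,0,70,0,12],[30,11,80,0,12],[65,24,80,0,12],[100,38,80,0,12],[125,47,80,0,12],[136,51,80,0,12],[136,51,80,0,12],[136,51,80,0,12],[136,51,80,0,12]]' 100; python3 - <<'E'
from h import *
grab('wrist','wC');grab('top','tC');grab('scene','sC')
crop('tC',240,150,360,240,6,'tCa');crop('sC',255,150,360,280,5,'sCa')
s=bot.read_state();print(s['tool_pos'],s['width'],s['wrist_force'],s['torque'])
E
```

```text
time: 15.9
tool_pos: [0.585, 0.1192, 0.0781]
tcp_rot: [-0.133, 2.159, -2.159]
wrist_force: [-1.2, -0.9, -0.6]
width: 0.176
[0.58563925 0.11937051 0.07839668] 0.17584924406673907 [-0.10335207 -0.92935346 -0.11286575] [-0.04156569  0.05645895 -0.02909886]
```

View pics/wC.png

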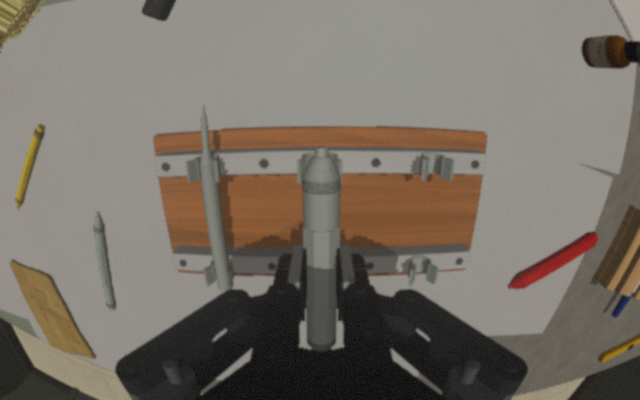

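View pics/sCa.png

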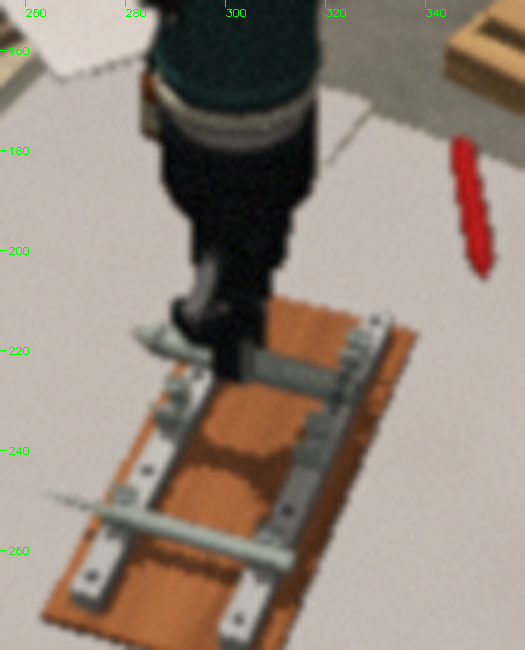

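View pics/tCa.png

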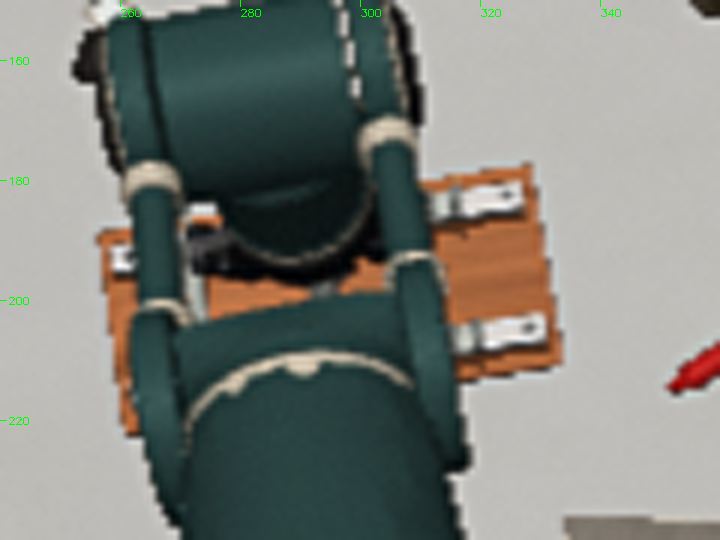

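```bash
python3 - <<'E'
from h import *
crop('wC',150,120,320,290,4,'wC1');crop('wC',320,120,490,290,4,'wC2')
E
```

```text
(no output)
```

View pics/wC1.png

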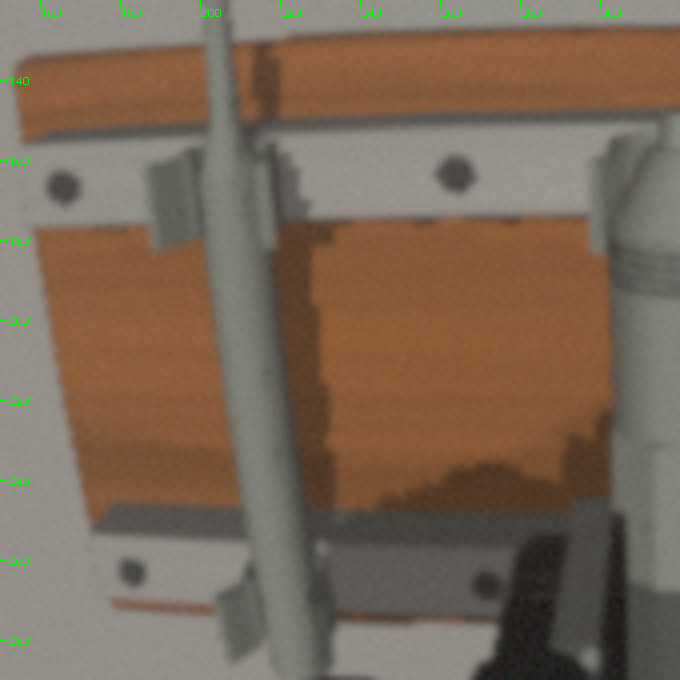

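View pics/wC2.png

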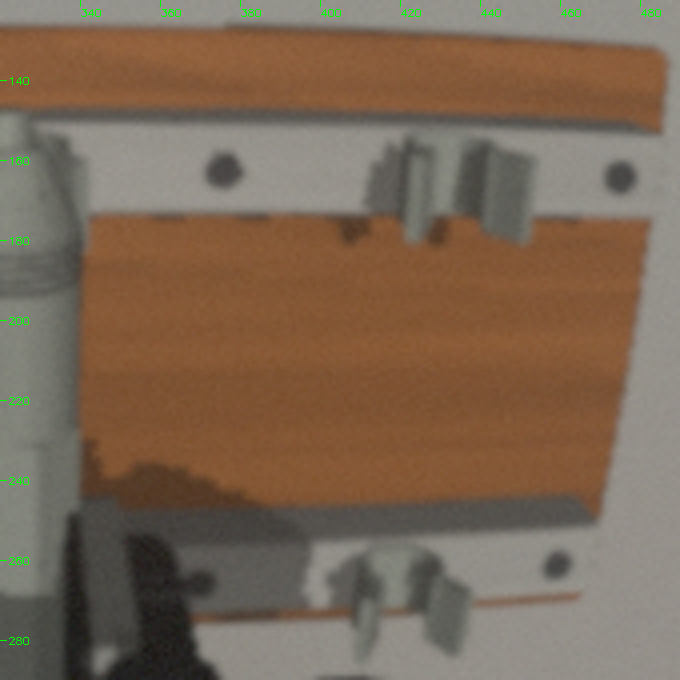

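```bash
python3 - <<'E'
from rack import *
c=load('wC')
P=[(165.8,166.8),(264,163.3),(376,162.5),(475,164.2),(183,263),(271.5,266),(370.3,265.5),(459.3,261)]
a=112.5
M=[(40,a),(40,37.5),(40,-37.5),(40,-a),(-40,a),(-40,37.5),(-40,-37.5),(-40,-a)]
for z in (.026,.030,.022):
  o,th,R,r=fit(c,P,M,z); print(z,o,np.degrees(th),abs(r).mean(0));print(r)
  for nm,p in [('nose',(321.3,150)),('b200',(321.2,200)),('b180',(321.2,180)),('b230',(321.1,230))]:
    print(nm,R.T@(atz(c,*p,.0872,True)[:2]-o)*1000)
A=load('wA');PA=[(220.2,48.5),(280.8,43.3),(345,42.5),(406.7,45.5),(222.2,112.5),(281.8,109.8),(345,108.8),(406.2,110.7)]
for p,q in zip(PA,P): print(tri(ray(A,*p,True),ray(c,*q,True)))
E
```

```text
0.026 [0.5849 0.1197] 7.465099478192393 [0.1188 0.3908]
[[-0.152  -0.8736]
 [ 0.0082 -0.0949]
 [-0.0766  0.0182]
 [-0.0939  0.7892]
 [-0.142  -0.4478]
 [ 0.3034  0.2081]
 [ 0.1634 -0.147 ]
 [-0.0106  0.548 ]]
nose [59.8863 -1.0885]
b200 [35.7481 -0.8447]
b180 [45.6653 -0.926 ]
b230 [19.9431 -0.666 ]
0.03 [0.5866 0.1199] 7.465099478192397 [0.877 1.796]
[[-0.949  -3.1061]
 [-0.7919 -0.843 ]
 [-0.875   0.7678]
 [-0.892   3.0233]
 [ 0.6608 -2.6888]
 [ 1.0973 -0.5461]
 [ 0.9601  0.6059]
 [ 0.7896  2.7869]]
nose [58.1678 -1.063 ]
b200 [34.0296 -0.8192]
b180 [43.9468 -0.9005]
b230 [18.2246 -0.6406]
0.022 [0.5832 0.1195] 7.465099478192386 [0.7198 1.1918]
[[ 0.6449  1.3589]
 [ 0.8084  0.6531]
 [ 0.7219 -0.7314]
 [ 0.7042 -1.445 ]
 [-0.9448  1.7931]
 [-0.4905  0.9622]
 [-0.6333 -0.8999]
 [-0.8107 -1.691 ]]
nose [61.6049 -1.114 ]
b200 [37.4666 -0.8701]
b180 [47.3838 -0.9515]
b230 [21.6616 -0.6915]
(array([0.6096, 0.2359, 0.025 ]), [np.float64(0.00014276388815345528), np.float64(0.00014276388815341828)])
(array([0.6196, 0.162 , 0.0253]), [np.float64(5.340505637616371e-05), np.float64(5.34050563761392e-05)])
(array([0.6291, 0.0875, 0.0248]), [np.float64(5.8350601865054216e-05), np.float64(5.8350601864978166e-05)])
(array([0.6388, 0.0138, 0.0252]), [np.float64(0.000209045853762341), np.float64(0.0002090458537621995)])
(array([0.5304, 0.2255, 0.0257]), [np.float64(0.00013166466811162094), np.float64(0.00013166466811159768)])
(array([0.5396, 0.152 , 0.0243]), [np.float64(9.932813718400958e-05), np.float64(9.932813718403283e-05)])
(array([0.5497, 0.0771, 0.025 ]), [np.float64(0.00023066180223847441), np.float64(0.0002306618022384467)])
(array([0.5589, 0.0027, 0.0246]), [np.float64(0.0001686743244013136), np.float64(0.00016867432440136268)])
```

```bash
python3 -m jog '[[1,1,0,0.5,12],[1,1,-15,0.5,12],[1,1,-28,0.5,12],[1,1,-34,0.5,12],[1,1,-38,0.5,12],[1,1,-41,0.5,12],[1,1,-44,0.5,12],[1,1,-46,0.5,12],[1,1,-48,0.5,12],[1,1,-48,0.5,12]]' 110; python3 - <<'E'
from h import *
grab('wrist','wD')
s=bot.read_state();print(s['tool_pos'],s['width'],s['wrist_force'],s['torque'])
E
```

```text
time: 17.3
tool_pos: [0.5885, 0.1207, 0.0315]
tcp_rot: [-0.138, 2.152, -2.152]
wrist_force: [0.2, -0.4, 4.4]
width: 0.169
[0.58848458 0.12066866 0.03140109] 0.17326415777696255 [ 0.82074554 -0.35930428  4.18210192] [-0.1021733  -0.12361934  0.00645338]
```

View pics/wD.png

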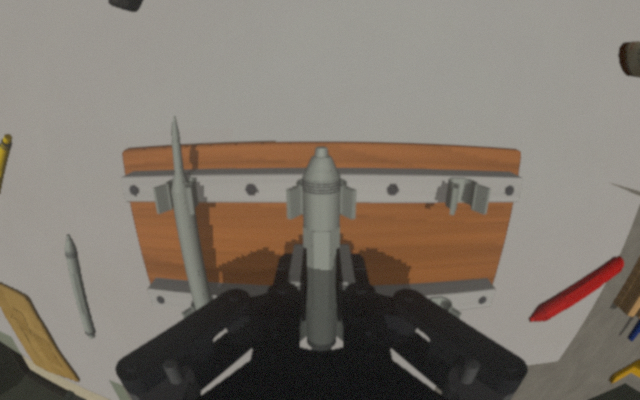

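```bash
python3 -m jog '[[0,0,-2,0,12],[0,0,-3,0,12],[0,0,-4,0,12],[0,0,-5,0,12],[0,0,-5,0,12],[0,0,-6,0,12],[0,0,-6,0,12],[0,0,-7,0,12],[0,0,-7,0,12],[0,0,-7,0,12]]' 120; python3 - <<'E'
from h import *
s=bot.read_state();print(s['tool_pos'],s['width'],s['wrist_force'],s['torque'])
E
```

```text
time: 18.6
tool_pos: [0.5874, 0.1206, 0.0271]
tcp_rot: [-0.142, 2.153, -2.154]
wrist_force: [-10.0, -3.6, 26.0]
width: 0.171
[0.58738367 0.12055223 0.02713234] 0.17121457980583948 [-10.02251121  -3.60712347  26.00119274] [-0.52169669  1.60554206 -0.02343178]
```

```bash
python3 - <<'E'
from h import *
grab('wrist','wE');grab('scene','sE');crop('wE',270,130,380,350,3,'wEa');crop('sE',275,190,360,280,7,'sEa')
from scipy.spatial.transform import Rotation as Ro
print(Ro.from_rotvec(bot.read_state()['tcp_rot']).as_matrix())
E
```

```text
[[-9.91401593e-01 -1.55979310e-04  1.30854332e-01]
 [-1.30854288e-01 -2.62029919e-04 -9.91401577e-01]
 [ 1.88925884e-04 -9.99999954e-01  2.39366318e-04]]
```

View pics/wEa.png

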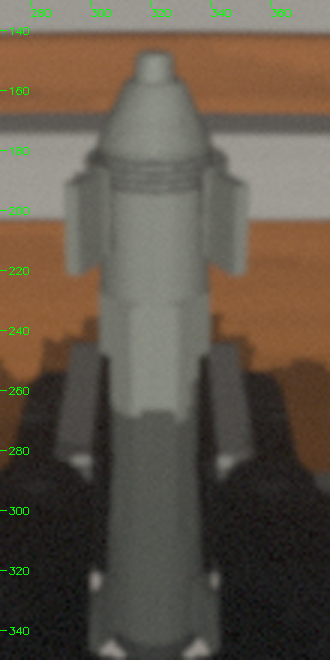

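View pics/sEa.png

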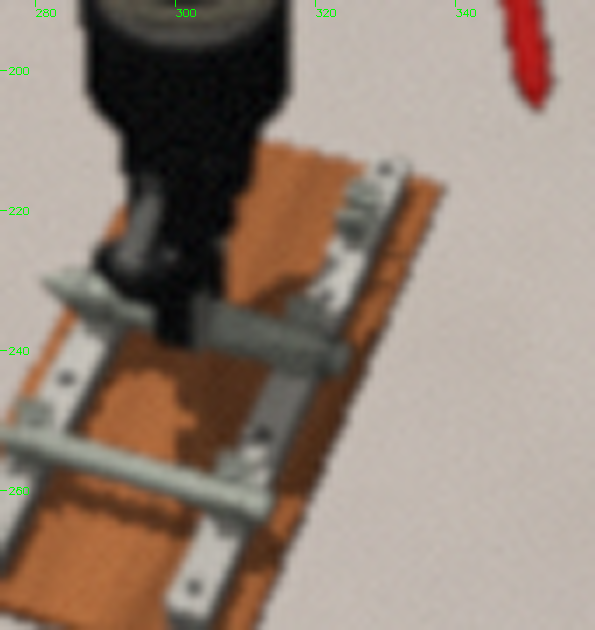

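```bash
python3 -m jog '[[0,0,5,0,12],[0,0,5,0,30],[0,0,5,0,30],[0,0,5,0,30],[0,0,25,0,30],[0,0,60,0,40],[-20,0,110,0,50],[-40,0,150,0,60],[-60,0,170,0,60],[-60,0,170,0,60]]' 60; python3 - <<'E'
from h import *
grab('wrist','wF');grab('scene','sF');crop('sF',255,190,345,290,7,'sFa')
s=bot.read_state();print(s['tool_pos'],s['width'],s['wrist_force'],s['torque'])
E
```

```text
time: 19.95
tool_pos: [0.5281, 0.121, 0.1973]
tcp_rot: [-0.135, 2.151, -2.15]
wrist_force: [0.2, 0.2, -0.4]
width: 0.701
[0.52750966 0.12066085 0.19411206] 0.7034902924115974 [ 0.83747001  0.32470079 -0.19072084] [-0.00711962  0.03125187  0.01280232]
```

View pics/wF.png

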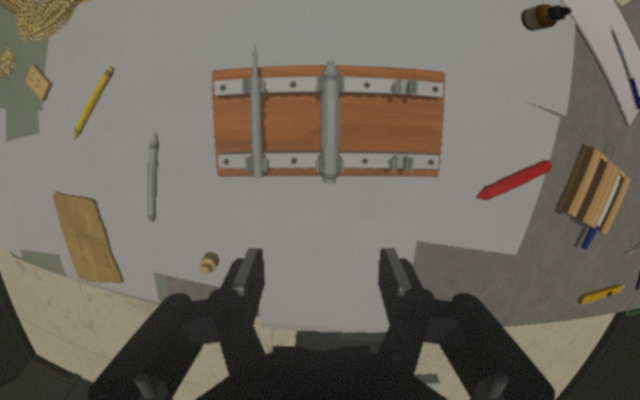

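View pics/sFa.png

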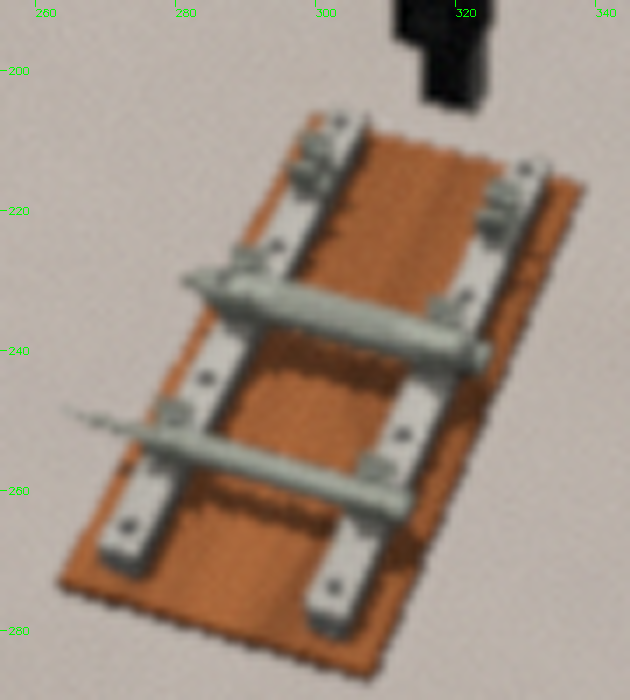

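```bash
python3 - <<'E'
from h import *
crop('wF',205,40,345,190,5,'wF1');crop('wF',330,55,450,190,5,'wF2');crop('wF',120,110,190,240,5,'wF3')
E
```

```text
(no output)
```

View pics/wF1.png

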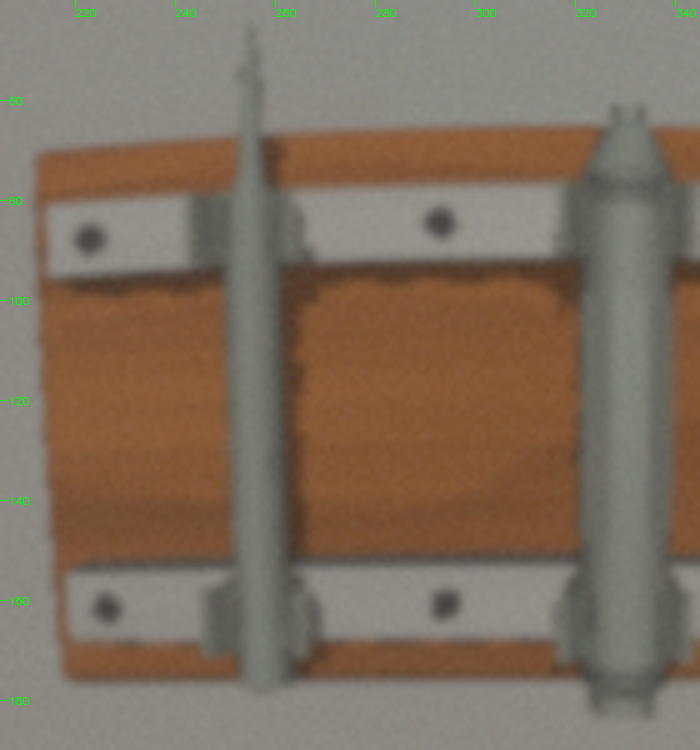

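View pics/wF2.png

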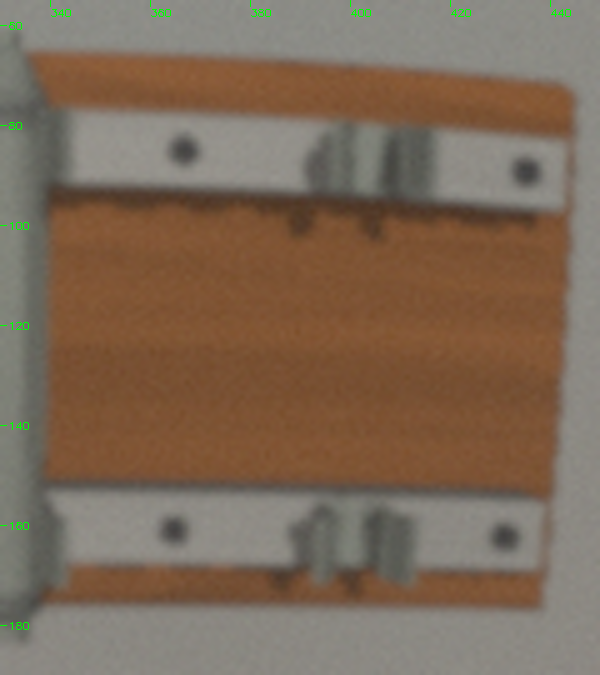

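View pics/wF3.png

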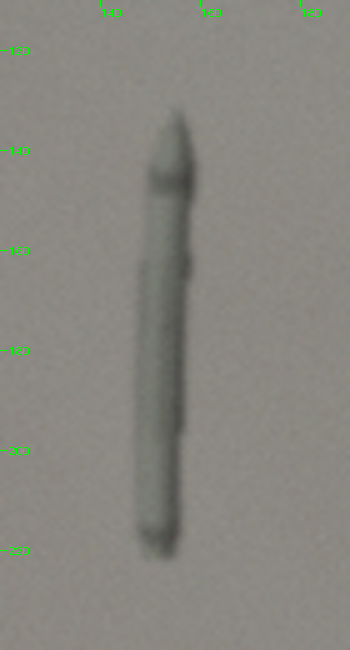

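```bash
python3 - <<'E'
from rack import *
c=load('wF');s=load('sF')
P=[(222.8,87.7),(292.6,84.3),(366.8,85.2),(435,89.3),(226.2,161.7),(294,160.7),(364.5,161),(430.8,162.5)]
a=112;M=[(40,a),(40,37.5),(40,-37.5),(40,-a),(-40,a),(-40,37.5),(-40,-37.5),(-40,-a)]
o,th,R,r=fit(c,P,M,.026);print(o,np.degrees(th),abs(r).mean(0))
for nm,p in [('nose',(330.4,61)),('cap',(329.6,183)),('n80',(330.4,85)),('c160',(330.3,160))]: print(nm,R.T@(atz(c,*p,.0365,True)[:2]-o)*1000)
print(tri(ray(c,330.4,61,True),ray(s,280.7,230)),tri(ray(c,329.6,183,True),ray(s,325.3,240.6)))
w=load('wE');print('scriber-free check', tri(ray(c,330.4,61,True),ray(w,321,147,True)))
n=atz(c,155.5,132,.006,True);k=atz(c,151.5,221,.006,True);print('slim',n,k,np.linalg.norm(n-k),(n+k)/2,np.degrees(np.arctan2(*(n-k)[1::-1])))
A=load('wA');print(tri(ray(A,157.5,93,True),ray(c,155.5,132,True)),tri(ray(A,153.5,174,True),ray(c,151.5,221,True)))
E
```

```text
[0.5845 0.1197] 7.416185003671135 [0.0812 0.1984]
nose [63.0046 -0.1799]
cap [-61.4461  -0.205 ]
n80 [38.9018 -0.2689]
c160 [-36.9902  -0.6905]
(array([0.6476, 0.1278, 0.0338]), [np.float64(0.0003381182451728888), np.float64(0.0003381182451729251)]) (array([0.5229, 0.1108, 0.0378]), [np.float64(0.0013124267280441339), np.float64(0.0013124267280441664)])
scriber-free check (array([0.6474, 0.128 , 0.0326]), [np.float64(0.0004085008914768347), np.float64(0.0004085008914767991)])
slim [0.5528 0.3264 0.006 ] [0.4334 0.337  0.006 ] 0.11984694075120529 [0.4931 0.3317 0.006 ] -5.0336859651947226
(array([ 0.5503,  0.336 , -0.0078]), [np.float64(0.0014251088331017083), np.float64(0.0014251088331017675)]) (array([0.4371, 0.3323, 0.0128]), [np.float64(0.0004909742043466029), np.float64(0.00049097420434664)])
```

```bash
python3 -m jog '[[-5,40,0,-3,40],[-12,90,0,-6,40],[-20,140,0,-9,40],[-28,180,-20,-11,40],[-35,211,-50,-12.5,40],[-35,211,-75,-12.5,40],[-35,211,-75,-12.5,40],[-35,211,-75,-12.5,40],[-35,211,-75,-12.5,40],[-35,211,-75,-12.5,40]]' 60; python3 - <<'E'
from h import *
grab('wrist','wG')
s=bot.read_state();print(s['tool_pos'],s['q'])
crop('wG',280,60,360,340,2,'wGa')
E
```

```text
time: 21.3
tool_pos: [0.493, 0.3316, 0.1196]
tcp_rot: [-0.098, -2.179, 2.176]
wrist_force: [0.5, -0.4, 0.1]
width: 0.466
[0.49286057 0.33164161 0.11942109] [5.50370237e-01 1.98704176e-01 1.88813582e+00 3.05514269e-06
 1.05281927e+00 2.20883679e+00]
```

View pics/wG.png

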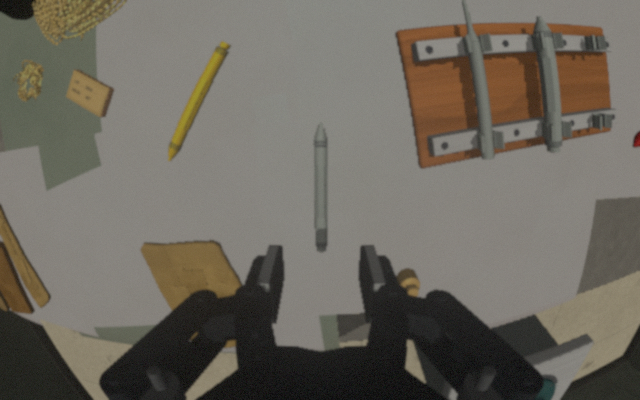

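```bash
python3 - <<'E'
from rack import *
g=load('wG');c=load('wF')
n=atz(g,320.8,123,.006,True);k=atz(g,321,249.5,.006,True);print('slim',n,k,np.linalg.norm(n-k),(n+k)/2,np.degrees(np.arctan2(*(n-k)[1::-1])))
print(tri(ray(g,320.8,123,True),ray(c,155.5,132,True)),tri(ray(g,321,249.5,True),ray(c,151.5,221,True)))
print(atz(g,408,278,.03,True))
from scipy.spatial.transform import Rotation as Ro
M=Ro.from_rotvec(bot.read_state()['tcp_rot']).as_matrix();print(np.degrees(np.arctan2(-M[1,0],-M[0,0])))
E
```

```text
slim [0.5532 0.327  0.006 ] [0.4344 0.3373 0.006 ] 0.11926490530317051 [0.4938 0.3321 0.006 ] -4.9642218685217445
(array([0.5529, 0.327 , 0.0051]), [np.float64(0.0002315720991990156), np.float64(0.00023157209919905298)]) (array([0.4334, 0.3374, 0.0051]), [np.float64(0.0004138294142578416), np.float64(0.00041382941425795904)])
[0.408  0.2571 0.03  ]
-5.0232719130172985
```

```bash
python3 -m jog '[[1,0.5,-60,0,35],[1,0.5,-95,0,35],[1,0.5,-112,0,35],[1,0.5,-119,0,35],[1,0.5,-122,0,35],[1,0.5,-122,0,4],[1,0.5,-122,0,4],[1,0.5,-122,0,4],[1,0.5,-122,0,4],[1,0.5,-122,0,4]]' 60; python3 - <<'E'
from h import *
grab('wrist','wH');crop('wH',270,180,370,350,4,'wHa')
s=bot.read_state();print(s['tool_pos'],s['wrist_force'],s['torque'],s['width']*85.4)
E
```

```text
time: 22.6
tool_pos: [0.4942, 0.3328, -0.0022]
tcp_rot: [-0.097, -2.18, 2.176]
wrist_force: [-0.3, 0.7, 7.4]
width: 0.114
[ 0.4942569   0.33281541 -0.0021787 ] [-0.85879757 -0.59104403  6.6714472 ] [-0.09506564  0.07154501  0.03154773] 9.542358066117322
```

View pics/wHa.png

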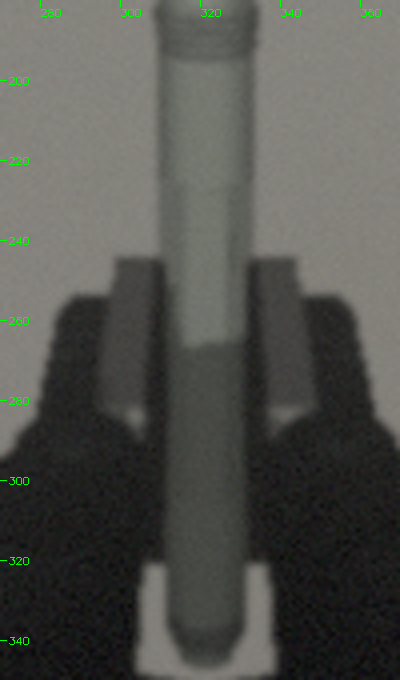

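```bash
python3 -m jog '[[0,0,50,0,4],[5,-15,90,0,4],[18,-55,90,2,4],[33,-97,90,4,4],[48,-139,90,6,4],[63,-181,90,8,4],[78,-223,90,10,4],[92,-263,90,11.5,4],[100,-287,90,12.4,4],[100,-287,90,12.4,4]]' 100; python3 - <<'E'
from h import *
grab('wrist','wI')
s=bot.read_state();print(s['tool_pos'],s['wrist_force'],s['torque'],s['width']*85.4)
crop('wI',300,100,480,280,4,'wI2');crop('wI',90,100,270,280,4,'wI1')
E
```

```text
time: 23.9
tool_pos: [0.5934, 0.0434, 0.0862]
tcp_rot: [-0.136, 2.156, -2.156]
wrist_force: [-0.1, 0.7, -0.5]
width: 0.098
[0.59292427 0.0444906  0.08606963] [-0.63421507  0.37466845 -0.02164094] [0.04774055 0.01137814 0.01406101] 8.015975761516534
```

View pics/wI.png

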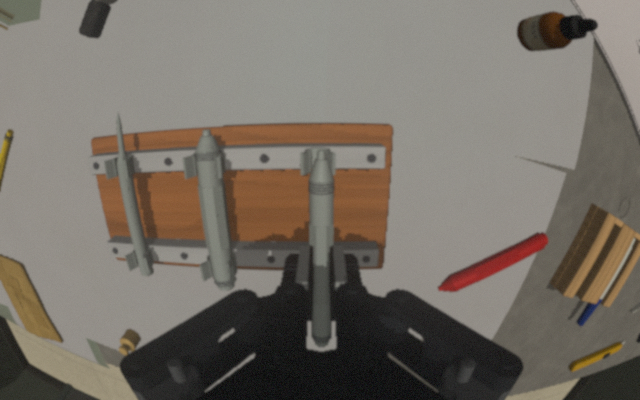

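View pics/wI2.png

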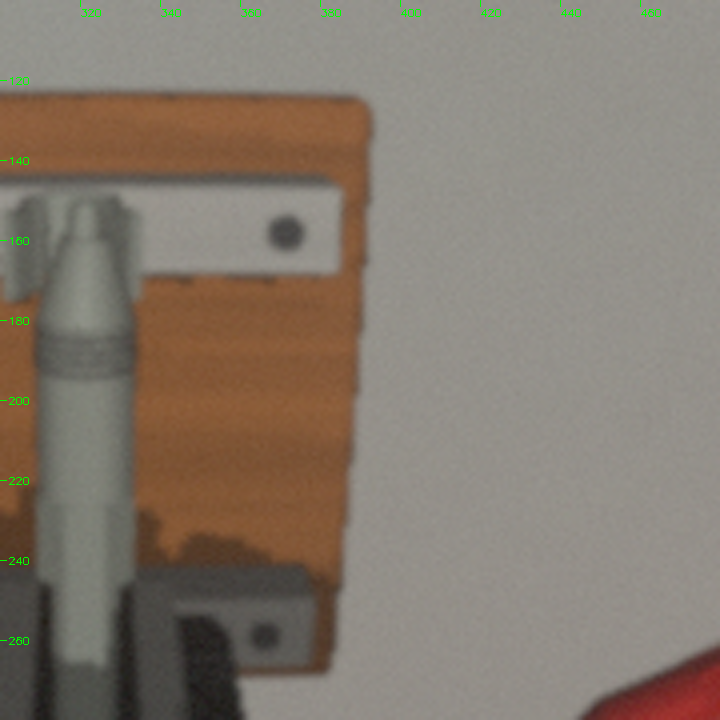

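View pics/wI1.png

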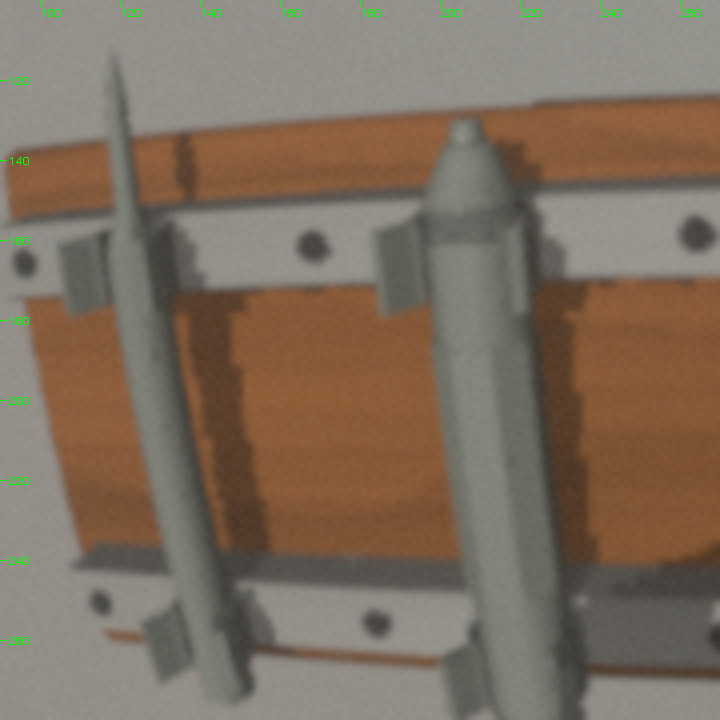

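```bash
python3 - <<'E'
from rack import *
c=load('wI')
P=[(96,165.8),(168.5,161.3),(264.3,158.2),(371.5,158),(115,250.5),(184,255.8),(366,259)]
a=112;M=[(40,a),(40,37.5),(40,-37.5),(40,-a),(-40,a),(-40,37.5),(-40,-a)]
o,th,R,r=fit(c,P,M,.026);print(o,np.degrees(th));print(r)
for nm,p in [('nose',(321,150)),('185',(321.2,185)),('200',(321.3,200)),('230',(321.5,230))]: print(nm,R.T@(atz(c,*p,.094,True)[:2]-o)*1000)
t=bot.read_state()['tool_pos'];print(R.T@(t[:2]-o)*1000)
E
```

```text
[0.5849 0.1197] 7.412678017713476
[[-0.2719 -0.0924]
 [ 0.083  -0.4655]
 [ 0.1377 -0.0648]
 [-0.0103  0.2378]
 [ 0.0505  0.2319]
 [-0.0259 -0.0343]
 [ 0.0369  0.1874]]
nose [ 58.1472 -76.9595]
185 [ 41.3361 -77.0005]
200 [ 33.7942 -77.0261]
230 [ 17.8522 -77.0808]
[ -1.7672 -75.578 ]
```

```bash
python3 - <<'E'
from rack import *
c=load('wF');P=[(222.8,87.7),(292.6,84.3),(366.8,85.2),(435,89.3),(226.2,161.7),(294,160.7),(364.5,161),(430.8,162.5)]
a=112;M=[(40,a),(40,37.5),(40,-37.5),(40,-a),(-40,a),(-40,37.5),(-40,-37.5),(-40,-a)]
o,th,R,r=fit(c,P,M,.026)
for p in [(390+10.5,88),(404.5,88),(408,88),(401,162),(399,162)]: print(p,R.T@(atz(c,*p,.0275,True)[:2]-o)*1000)
for z in (.0335,.0385,.0455):
  print(z,[proj(c,[*(o+R@[x,y]),z],True) for x in (.04,-.04) for y in (-.0835,-.075,-.0665)])
crop('wF',380,70,430,180,7,'wF4')
E
```

```text
(400.5, 88) [ 38.6466 -72.8001]
(404.5, 88) [ 38.9141 -77.1002]
(408, 88) [ 39.1598 -80.8864]
(401, 162) [-40.0753 -77.0497]
(399, 162) [-40.1226 -74.8127]
0.0335 [array([412.0443,  87.2877]), array([404.0735,  86.7398]), array([395.9917,  86.2352]), array([408.1967, 163.2951]), array([400.5279, 163.1267]), array([392.7585, 162.9707])]
0.0385 [array([413.4414,  87.2173]), array([405.3603,  86.6525]), array([397.1632,  86.132 ]), array([409.4603, 164.3574]), array([401.6905, 164.1894]), array([393.816 , 164.0336])]
0.0455 [array([415.4692,  87.1175]), array([407.229 ,  86.5277]), array([398.8653,  85.9838]), array([411.2894, 165.8987]), array([403.3743, 165.7316]), array([395.3481, 165.5765])]
```

View pics/wF4.png

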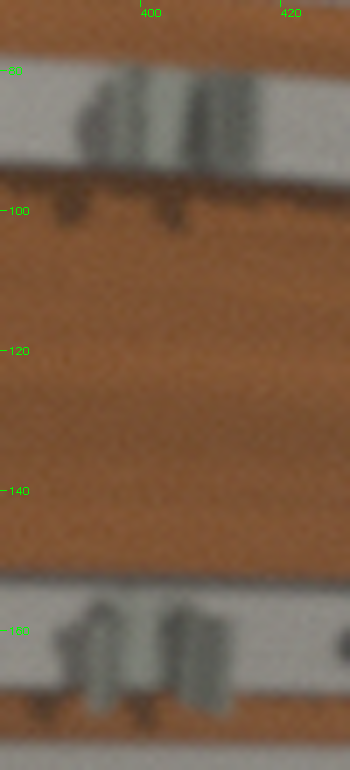

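```bash
python3 -m jog '[[1,2,0,0,4],[1,2,-15,0,4],[1,2,-30,0,4],[1,2,-40,0,4],[1,2,-44,0,4],[1,2,-47,0,4],[1,2,-50,0,4],[1,2,-52,0,4],[1,2,-53,0,4],[1,2,-53,0,4]]' 120; python3 - <<'E'
from h import *
grab('wrist','wJ');crop('wJ',260,120,380,350,3,'wJa')
s=bot.read_state();print(s['tool_pos'],s['wrist_force'],s['torque'],s['width']*85.4)
E
```

```text
time: 25.2
tool_pos: [0.5935, 0.0464, 0.0329]
tcp_rot: [-0.141, 2.154, -2.156]
wrist_force: [0.5, -4.7, -0.7]
width: 0.074
[0.59338183 0.04634878 0.03285671] [ 0.42049738 -5.77189232 -0.81401569] [-0.82928788 -0.02700605  0.13770431] 6.286491470202409
```

View pics/wJa.png

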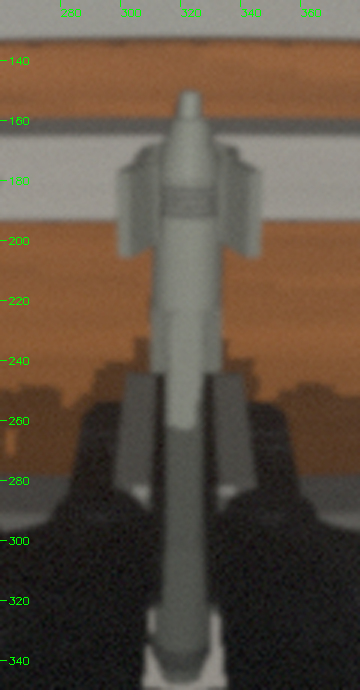

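```bash
python3 -m jog '[[0,-0.8,0,0,4],[0,-0.8,-1,0,4],[0,-0.8,-3,0,4],[0,-0.8,-4,0,4],[0,-0.8,-5,0,4],[0,-0.8,-6,0,4],[0,-0.8,-7,0,4],[0,-0.8,-8,0,4],[0,-0.8,-9,0,4],[0,-0.8,-9,0,4]]' 80; python3 - <<'E'
from h import *
grab('wrist','wK');crop('wK',260,120,380,350,3,'wKa')
s=bot.read_state();print(s['tool_pos'],s['wrist_force'],s['torque'],s['width']*85.4)
E
```

```text
time: 26.5
tool_pos: [0.5972, 0.0469, 0.0293]
tcp_rot: [-0.133, 2.152, -2.151]
wrist_force: [-6.5, -2.3, 22.3]
width: 0.074
[0.59713966 0.04690235 0.02925975] [-6.41542343 -2.28023848 22.31991628] [-0.3798992   0.78515243  0.05949502] 6.17207282485195
```

View pics/wKa.png

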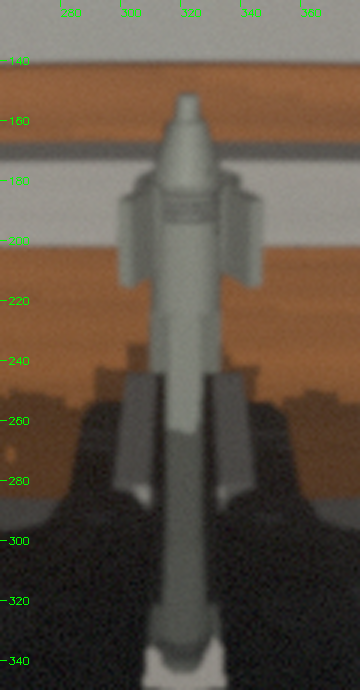

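```bash
python3 -m jog '[[0,0,4,0,4],[0,0,5,0,25],[0,0,5,0,25],[0,0,5,0,25],[0,0,30,0,25],[0,0,80,0,30],[-20,0,120,0,30],[-40,0,160,0,30],[-60,0,170,0,30],[-60,0,170,0,30]]' 60; python3 - <<'E'
from h import *
grab('wrist','wL');grab('scene','sL');crop('sL',255,190,345,290,7,'sLa');crop('wL',250,40,430,200,4,'wLa')
s=bot.read_state();print(s['tool_pos'],s['wrist_force'],s['width'])
E
```

```text
time: 27.8
tool_pos: [0.5339, 0.0465, 0.1954]
tcp_rot: [-0.137, 2.154, -2.153]
wrist_force: [0.3, -0.2, -0.1]
width: 0.35
[0.53405709 0.04639167 0.19367442] [-0.09432616  0.31703482  0.08928496] 0.3521028158963787
```

View pics/wL.png

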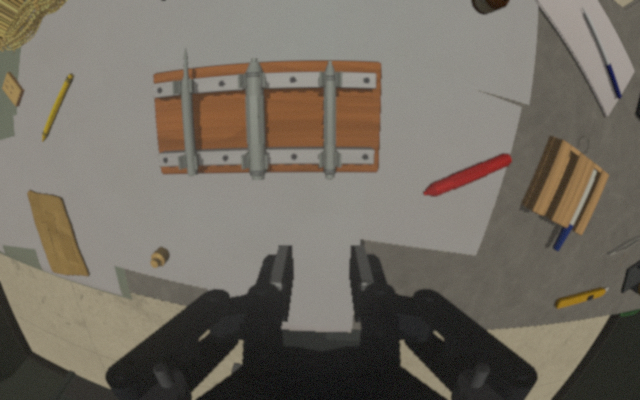

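View pics/sLa.png

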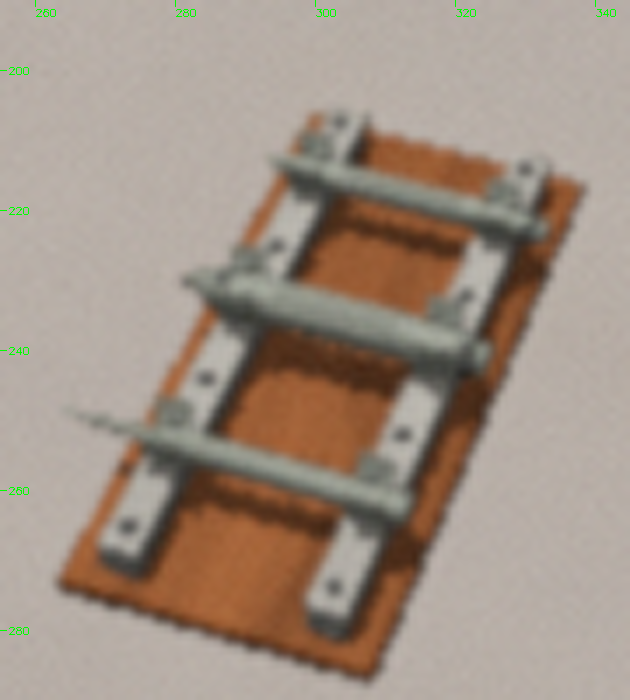

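```bash
python3 - <<'E'
from h import *
crop('wL',230,45,400,190,4,'wL1')
crop('sL',288,200,340,230,14,'sL1')
E
```

```text
(no output)
```

View pics/wL1.png

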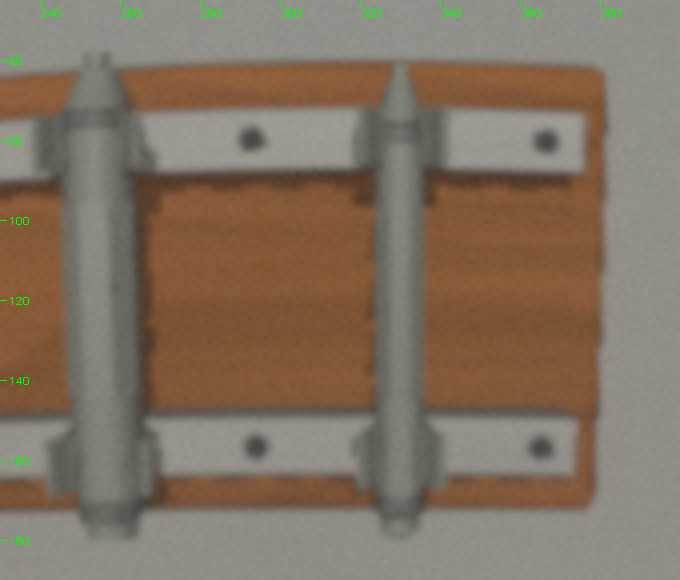

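View pics/sL1.png

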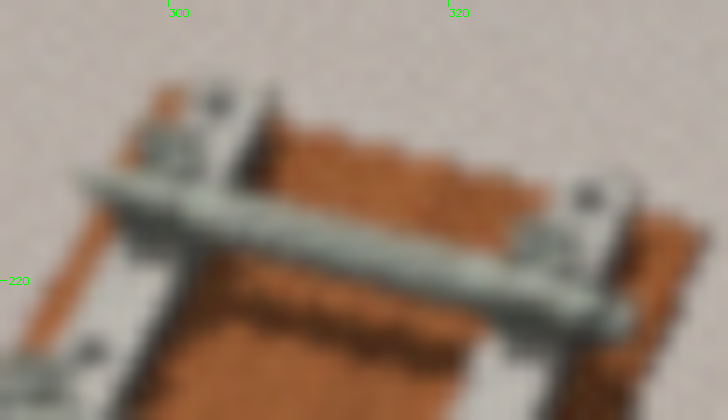

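```bash
python3 - <<'E'
from rack import *
c=load('wL');s=load('sL')
n=tri(ray(c,330.2,61,True),ray(s,293.7,212.7));k=tri(ray(c,329.8,178.5,True),ray(s,333.1,223));print(n,k)
th=np.radians(7.42);R=np.array([[np.cos(th),-np.sin(th)],[np.sin(th),np.cos(th)]]);o=np.array([.5846,.1197])
P=[(292.8,79.7),(366.2,80.2),(293.8,156.7),(365,156.7)];M=[(40,-37.5),(40,-112),(-40,-37.5),(-40,-112)]
o2,th2,R2,r=fit(c,P,M,.026);print(o2,np.degrees(th2),abs(r).max(0))
for nm,p in [('nose',(330.2,61)),('n80',(330,85)),('c',(329.9,155)),('cap',(329.8,178.5))]: print(nm,R2.T@(atz(c,*p,.0335,True)[:2]-o2)*1000)
for z in (.0335,.038,.042): # expected scene projections of ends if home / raised
  print(z,[proj(s,[*(o+R@[x,-.075]),z]) for x in (.0625,-.0585)])
# scriber/stout reference check
print('stout',[proj(s,[*(o+R@[x,0]),.0365]) for x in (.063,-.061)])
E
```

```text
(array([0.6507, 0.0523, 0.0325]), [np.float64(0.0016433206363200374), np.float64(0.001643320636319997)]) (array([0.5326, 0.0371, 0.0325]), [np.float64(0.0003592461014393019), np.float64(0.00035924610143925123)])
[0.5846 0.1198] 7.529941972714807 [0.0989 0.3214]
nose [ 58.1991 -75.1002]
n80 [ 34.0543 -74.8976]
c [-36.8489 -74.9806]
cap [-61.7575 -75.0107]
0.0335 [array([291.2297, 212.0067]), array([331.6999, 222.5209])]
0.038 [array([291.1962, 210.8841]), array([331.7761, 221.4007])]
0.042 [array([291.1662, 209.8813]), array([331.8442, 220.3999])]
stout [array([280.9497, 229.4155]), array([324.2423, 241.1692])]
```

```bash
python3 - <<'E'
from h import *
for n in ('scene',):
    grab(n,n+'Z')
a=load('scene0');b=load('sceneZ')
s=bot.read_state();print(s['tool_pos'],s['wrist_force'],s['time']); print(bot.finish_job())
E
```

```text
[0.53400422 0.04633738 0.19322009] [ 0.12676891 -0.23652994  0.29507134] 27.95
the job is handed in; nothing more can be done
None
```

View pics/sceneZ.png

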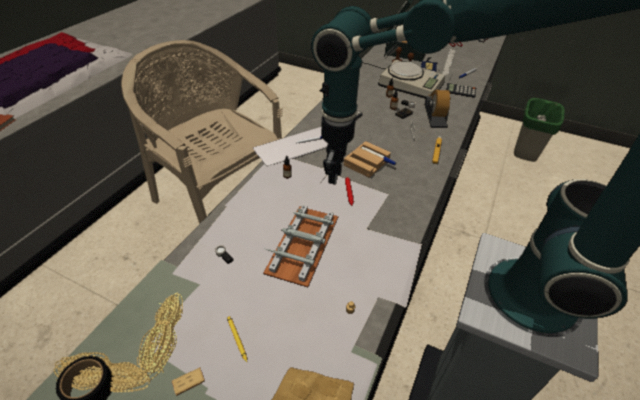

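Both pin vices are in the rack and the job is handed in, at about 28 s on the robot's clock. I lifted the stout vice out of the block by its cap end, laid it flat on the worktop and took it again by its grip. I then pressed it into the wide clips, and pressed the slim one into the narrow clips. My measurements put both fully home; the hand-in gives no verdict.

| Vice | Peak push | x from seat | y from seat | End heights (nose / cap) | Seat height |
|---|---|---|---|---|---|
| Stout | about 26 N | +0.8 mm | about −0.2 mm | 33.8 / 37.8 mm | 36.5 mm |
| Slim | about 22 N | −1.8 mm | about 0 mm | 32.5 / 32.5 mm | 33.5 mm |

- **Other objects:** in the last picture the marker, bottle, loupe and check weight stand where they did at the start, and the robot is clear of everything. I judged this by eye, not by measurement.
- **Fingertip position:** the fingertips sit roughly 30 mm farther back than the stated 25 mm ahead of the TCP. My first grasps closed above the stout vice without touching it, so I found the right depth by trying lower.
- **Gripper opening:** the reading ran 2 to 4 mm low on the stout vice. On the slim one it fell from 9.5 to 6.2 mm while gripping, so that vice probably slipped slightly down in the jaws during the press.
- **Stout height reading:** its nose and cap heights differ by 4 mm, which I take as picture error of 1 to 2 mm. An end still above its throat would stand about 11 mm high.

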